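# Mount a filter wheel on its spindle fixture

## Robot

A 7-joint arm with a two-finger parallel gripper is mounted at the origin on a cart in front of the work surface, level with it; the furniture and walls round the work are solid. World frame = base frame: x ahead of the robot, y to its left, z up, the work surface at z = 0. Lengths are in m, angles in rad, forces in N, time in s.
With the tool pointing down it reaches from about 0.4 to 0.9 m from the base axis. Payload 5.5 kg.
Tool frame: the origin (TCP) lies between the finger pads; the fingertips stand 11 mm ahead of it and the grasp point (between the pads) lies 8 mm behind it; z points along the fingers, x is the direction in which the jaws open and shut, and the axes are right-handed (so a half turn about z gives the same grasp; the last joint's range is limited). The gripper opens to 92 mm and grips with 3 to 60 N. Pads are 19 mm wide; open, the fingers measure 130 mm over their backs; the gripper's body (75 mm by 190 mm) begins 47 mm behind the grasp point.
Start: joints at [1.574, 0.501, -0.427, 1.55, 0.221, 1.138, -0.21], TCP at [0.167, -0.628, 0.21] pointing down, gripper open.
Joint ranges: [-2.88, 2.88], [-0.31, 2.03], [-1.54, 1.56], [0.2, 2.42], [-1.41, 4.55], [0.19, 2.02], [-2.57, 2.57]. Speed limits (rad/s): [2.57, 2.57, 3.14, 3.14, 3.14, 3.14, 3.14].

## Interface

Orientations are given as a rotation vector (axis times angle).
In Python, from bench import arm gives the robot as it stands. The module is installed in compiled form; this text tells all that it offers.
- The arm moves only by the shell command python3 -m jog 'ROWS'. ROWS is JSON, a list of rows, each an object with "slide": the shift along the tool's x, y, z in m, a list of three; "twist": the turn about the tool's z in degrees; "jaw": the opening, from 0 (shut) to 1 (fully open). A call has 1 to 10 rows; each row shifts and turns the commanded pose from where the row before left it, along the tool's axes as they then stand; what a row does not reach is not made up. A row lasts 1/12 s, in which the tool goes at most 41.7 mm and 7.16 degrees, less where a joint would pass 70% of its speed; a pose out of reach is approached as far as the arm can. A call is refused whole if a number of a shift passes 0.0417 or a number of a turn 7.16, either way. A call with a gripper value outside its range is refused whole. The fingers move at their own pace and stop on an object; the grip force is fixed at half the most. Time passes only in rows, so rows that do not move let the fingers close. It gives the time, the measured TCP pose, the force and the opening at its end, in the units of the state.
- arm.observe(): the state, without advancing time (a new reading comes with each control period).
- arm.read_camera(name): name is "side" or "top" or "wrist"; returns a dict with "frame" (400x640x3 uint8, red, green, blue), "depth" (400x640 float32, m along the optical axis (not along the pixel's ray), 0 where there is no reading), "vfov" (degrees; the focal length in pixels is half the picture's height over the tangent of half this angle, whatever the lens; pixels are square), "cx", "cy" (the principal point, pixels), "rvec" (rotation vector, rad) and "tvec" (3), from world to camera coordinates, as OpenCV has them. Camera axes: x right, y down, z forward; pixel columns grow to the right and rows downward; lengths in m; the calibration is good to about 2 mm. A picture is of the moment at which its call begins.
- arm.finish_job(): hands the job in, once; it reports no verdict.
The state is a dict: "clock": time; "q": joint angles; "qd": joint speeds; "effort": joint torques, N m; "tool_pos": TCP position; "eef_rot": TCP orientation; "contact_force": force on the tool from outside, world axes, zero at the start; "ft_torque": the same for the moment, N m; "gripper_width": opening from 0.0 (shut) to 1.0 (fully open).
Only numpy, scipy, OpenCV 4.12 (cv2) and the standard library are available. Lean on these libraries where they do the work, as an engineer would, in place of code of your own. Each camera call takes 0.05 s, during which the arm holds its last target. There are 200 camera calls.

## Task

Build up the filter-wheel fixture in its proper order: put the brass spacer over the upright spindle and right down onto the base, then lower the filter wheel in hand onto the square spindle, hub upwards, until it sits flat on the spacer (its filters are glass, so do not let it drop), and finally swing the red-handled clamp arm over until its pad rests on the hub. The arm then covers the spindle, so it comes last; leave the fixture shut with nothing held and the other things on the table where they are.

Things in the scene. Friction and masses are not known exactly. Their poses are not given: they have to be found in the camera images.
- fixture: Fixed dark steel base plate, 150 x 74 mm, 12 mm thick, with an upright steel spindle and a hinge tower. Origin on the table surface under the spindle's axis; z up; x points from the spindle to the tower (plate from x = -50 to +100 mm). It is turned by up to 20 degrees either way from x pointing straight away from the robot.
- spindle_tip (a point): Top of the spindle, on its axis, 66 mm above the table. The spindle is a 16 mm square bar, sides parallel to the fixture's x and y, from the base up to 54 mm above the table, then tapers to 8 mm square at this point.
- lever_hinge (a point): Hinge axis of the clamp arm (along the fixture's y), 84 mm above the table, at x = +77 mm of the fixture, in an aluminium tower (30 mm along x, 40 mm along y, 94 mm high).
- lever_bar (a point): Centre of the clamp arm's handle: a red round cross bar, 14 mm diameter, 60 mm long along the fixture's y, 117 mm from the hinge axis. With the arm shut it lies 84 mm above the table, at x = -40 mm of the fixture. The arm is a dark bar 14 mm wide, 9 mm thick; its rubber pad is 26 mm square, 77 mm from the hinge. Raised, the bar reaches up to 210 mm.
- clamp_lever (a joint): Clamp arm angle, rad: 0 = shut, level, its pad resting on the hub of a proper stack (hub top 74 mm above the table); grows as it opens, pi/2 = upright, 2.2 = limit, leaning back away from the spindle. Starts at 1.8 to 2.1. The stiff hinge (0.18 N m) keeps it where it is left; about 2 to 3 N at the bar moves it. Without a stack it can sink to -0.08.
- spacer: Loose brass spacer ring standing on the table, outer diameter 44 mm, bore 26 mm, 26 mm high, 60 g. Origin at the centre of its underside, z along its axis. Once on the base (12 mm) its top is at 38 mm. Spacer and wheel start one to the left and one to the right of the fixture; a small fixed metal cage with cables, under 80 mm high, stands between the fixture and the left one.
- filter_wheel: Loose filter wheel, about 100 g: black disc, 90 mm diameter, 6 mm thick, with six coloured filters; aluminium square hub 34 x 34 mm rising to 36 mm above the disc's underside. A 20 mm square bore runs right through; bore and hub sides are parallel to its x and y, so it fits at any quarter turn. Origin: centre of its underside, z up through the hub; lies hub up. Seated, its origin is at z = 38 mm.
- clamp_fork: Bystander: light grey slotted clamping fork, 60 x 24 x 8 mm, lying flat
- lens_box: Bystander: small pinkish octagonal plastic optic box, 38 x 42 x 19 mm
- frame_holder: Bystander: black square filter frame, 55 x 55 x 9 mm, lying flat
Not all that is in view belongs to the job. Of the things that look like the spacer, the largest one is meant.

How it is judged:
By the outcome, as a careful person would: the job done as asked, in the order asked, and still so for the second after the job is handed in, with the robot touching nothing.
It also fails if it takes over 72 s, if anything falls off the work surface, if the arm or the gripper's body presses on something with over 40 N, if the wrist force passes 120 N, or if a joint passes its speed limit or range.

## Working session

There is one attempt and no reset: what is moved stays moved. The work goes in short steps, Python scripts to look and compute and a shell command to move; the robot and the scene stay as the last step left them, time stands still between calls to the robot, and variables do not carry over. Pictures are saved under pics/ and viewed, about 8 in all and at most 12, crops included, and the job is handed in when it is done.

```bash
mkdir -p pics; cat > h.py <<'E'
import numpy as np, cv2
from bench import arm
def cam(n):
    c=arm.read_camera(n); f=200/np.tan(np.radians(c['vfov'])/2)
    R=cv2.Rodrigues(np.array(c['rvec'],float))[0]; t=np.array(c['tvec'],float)
    c.update(f=f,R=R,t=t); return c
def pts(c):
    v,u=np.mgrid[0:400,0:640]; z=c['depth']
    P=np.stack([(u-c['cx'])/c['f']*z,(v-c['cy'])/c['f']*z,z],-1)
    return (P-c['t'])@c['R']
def ray(c,u,v,h):
    d=np.array([(u-c['cx'])/c['f'],(v-c['cy'])/c['f'],1])@c['R']; o=-c['t']@c['R']
    return o+d*(h-o[2])/d[2]
def proj(c,p):
    q=c['R']@np.array(p)+c['t']; return q[:2]/q[2]*c['f']+[c['cx'],c['cy']]
def save(c,n): cv2.imwrite('pics/'+n,c['frame'][:,:,::-1])
E
python3 - <<'E'
from h import *
s=arm.observe(); print(s)
for n in ('top','side'):
    c=cam(n); save(c,n+'0.png'); print(n,c['f'],c['cx'],c['cy'],-c['t']@c['R'],c['R'][2])
    np.savez('pics/'+n+'0.npz',**{k:c[k] for k in('frame','depth','f','cx','cy','R','t')})
E
```

```text
{'clock': 0.0, 'q': array([ 1.57418316,  0.50186712, -0.42675673,  1.55146145,  0.22081682,
        1.13824604, -0.21029725]), 'qd': array([-0.0006596 ,  0.0004732 ,  0.00024342, -0.00174566,  0.00148686,
        0.00115981,  0.00019658]), 'effort': array([ 2.11370582e-05, -5.66591763e+01, -5.81617132e+00, -2.79115480e+01,
       -6.86761108e-02,  3.08096583e-02,  1.61392891e-04]), 'tool_pos': array([ 0.16673595, -0.62750219,  0.20895846]), 'eef_rot': array([-2.48956509e+00,  1.91416893e+00,  2.34851664e-03]), 'contact_force': array([-0.1896286 ,  0.13890599, -0.05262732]), 'ft_torque': array([-0.00927231,  0.00902466, -0.01197621]), 'gripper_width': 0.9992466729988241}
top 491.0010652691728 318.6533017459122 208.17261725217014 [ 0.28684758 -0.0624897   1.40001746] [ 0.2069412   0.01047496 -0.9782973 ]
side 498.10956490909115 318.7951080112032 198.54550938314657 [0.10700578 0.90979209 0.75279934] [ 0.35245864 -0.7711571  -0.53017887]
```

View pics/top0.png

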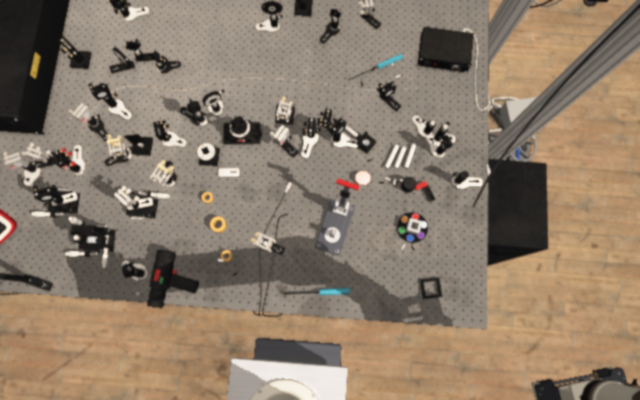

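View pics/side0.png

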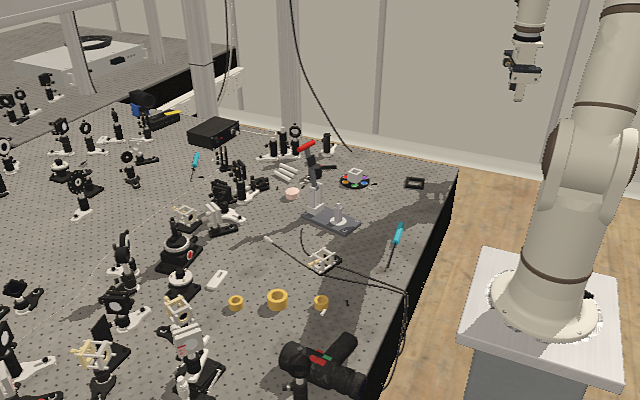

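The top view shows the largest ring at (218,224), cage (268,242), fixture spindle around (332,236), raised red bar (347,184) and wheel (412,227). The side view agrees.

```bash
python3 - <<'E'
from h import *
c=dict(np.load('pics/top0.npz')); P=pts(c); fr=c['frame']
hsv=cv2.cvtColor(fr,cv2.COLOR_RGB2HSV)
H,S,V=[hsv[...,i].astype(int) for i in range(3)]
m=((H>12)&(H<32)&(S>110)&(V>110)).astype(np.uint8)
n,l,st,ce=cv2.connectedComponentsWithStats(m)
for i in range(1,n):
    if st[i,4]>30: print('ring',st[i],ce[i],ray(c,*ce[i],.026), np.median(P[l==i],0))
m=(((H<6)|(H>174))&(S>130)&(V>90)).astype(np.uint8)
n,l,st,ce=cv2.connectedComponentsWithStats(m)
for i in range(1,n):
    if st[i,4]>30 and ce[i][0]>300: print('red',st[i],ce[i],np.median(P[l==i],0))
for (a,b,x,y) in((-1,0,332,236),(0,0,412,227)):
    w=P[y-60:y+40,x-35:x+35]; 
    print(np.round(P[y-12:y+13:3,x-12:x+13:3,2]*1000))
d=P[...,2]
# plate mask
v,u=np.mgrid[0:400,0:640]
box=(abs(u-335)<40)&(abs(v-225)<45)
m=box&(d>.008)&(d<.018); cnt=P[m][:,:2]
r=cv2.minAreaRect((cnt*1000).astype(np.float32)); print('plate',r,m.sum())
m=(abs(u-412)<30)&(abs(v-227)<30)&(d>.003)&(d<.06)
print('wheel',cv2.minEnclosingCircle((P[m][:,:2]*1000).astype(np.float32)))
m=(abs(u-412)<30)&(abs(v-227)<30)&(d>.028); print('hub',cv2.minAreaRect((P[m][:,:2]*1000).astype(np.float32)),P[m].mean(0))
m=(abs(u-268)<30)&(abs(v-242)<20)&(d>.03); print('cage',P[m].min(0),P[m].max(0))
cv2.imwrite('pics/crop.png',cv2.resize(fr[150:280,190:450,::-1],None,fx=3,fy=3,interpolation=2))
E
```

```text
ring [ 30  53  10  25 151] [34.74172185 65.21854305] [0.95233167 0.84627425 0.026     ] [0.91166815 0.79083491 0.11078979]
ring [579 128  24   4  68] [590.61764706 129.72058824] [ 0.87840396 -0.83476083  0.026     ] [ 1.23437693 -1.2986575  -0.80269701]
ring [201 192  13  11  98] [206.84693878 197.05102041] [0.58483961 0.27469493 0.026     ] [0.58810037 0.27859867 0.01558504]
ring [210 216  17  17 190] [217.62631579 223.96315789] [0.5093271 0.2344939 0.026    ] [0.51074852 0.23706048 0.02332341]
ring [401 216   7   7  37] [404.24324324 218.91891892] [ 0.56542998 -0.29339355  0.026     ] [ 0.56964435 -0.29630199  0.00680185]
ring [221 250  11  12  88] [226.19318182 255.17045455] [0.42303039 0.19997831 0.026     ] [0.42498036 0.20279238 0.01642196]
ring [131 309  24   5  66] [142.5        310.72727273] [0.25396463 0.4101776  0.026     ] [ 0.23462944  0.69592703 -0.8018981 ]
ring [358 326  25   5  80] [369.825  328.5875] [ 0.25453312 -0.21246566  0.026     ] [ 0.23500872 -0.29882837 -0.80026935]
ring [599 345  14   5  41] [605.95121951 346.92682927] [ 0.25567601 -0.85297991  0.026     ]
[... 1263 characters left out ...]
  8.  6.  9.  4.  4. -3.]
 [ 3.  8.  9. 35. 33. 39. 36.  9.  8.]
 [ 7.  4.  6. 39.  0. 12. 29. -1.  4.]
 [ 8.  7. 11. 37. -1.  5. 35. 10.  6.]
 [ 8.  4. 18. 34. 41. 31. 41.  6.  1.]
 [ 5.  7.  9.  1.  9. 23. 35. 10.  4.]
 [ 7.  5.  2.  8.  8.  7.  9.  3.  6.]
 [-0.  1.  9.  5.  9. 11.  7.  6. -5.]]
plate ((546.76416015625, -105.4071273803711), (193.01019287109375, 275.2752380371094), 77.38583374023438) 1016
wheel ((550.3605346679688, -322.5690002441406), 117.25177001953125)
hub ((417.63519287109375, -207.12193298339844), (43.4080810546875, 387.5708923339844), 48.51282501220703) [ 0.52117176 -0.29495439  0.16914411]
cage [ 0.28684758 -0.0624897   0.03108499] [0.49190858 0.13275216 1.40001746]
```

View pics/crop.png

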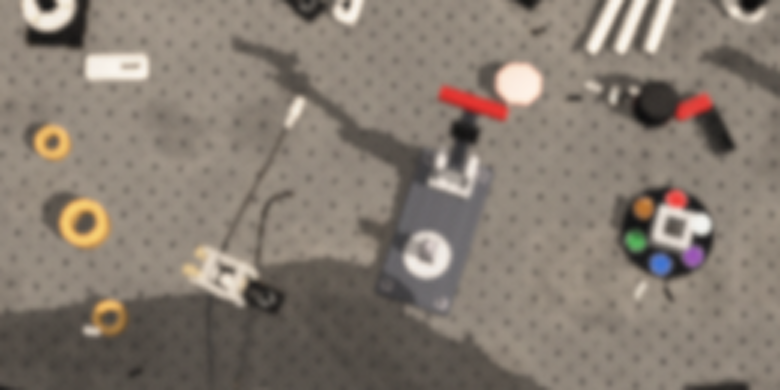

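Crop: fixture plate leans to the right (yaw ≈ -15°), with a bystander box next to the red bar; wheel hub slightly turned. Moving towards the spacer now, and will measure closer from the wrist camera.

```bash
cat > go.py <<'E'
# go.py x y z [jaw-axis world deg]: slide/twist needed from the measured pose
import sys; from h import *
a=[float(v) for v in sys.argv[1:]]; s=arm.observe(); R=cv2.Rodrigues(np.array(s['eef_rot']))[0]
d=np.array(a[:3])-s['tool_pos']; sl=R.T@d
yaw=np.degrees(np.arctan2(R[1,0],R[0,0])); tw=0
if len(a)>3: tw=-((a[3]-yaw+90)%180-90)
print('slide',np.round(sl*1000,1),'mm; rows>=',np.ceil(np.linalg.norm(sl)/.0417),'twist',round(tw,2),'yaw',round(yaw,2),'z',R[:,2].round(3),'t',s['clock'])
E
python3 -m jog '[{"slide":[-0.028,-0.028,0],"jaw":0.75},{"slide":[-0.028,-0.028,0],"jaw":0.75},{"slide":[-0.028,-0.028,0],"jaw":0.75},{"slide":[-0.028,-0.028,0],"jaw":0.75},{"slide":[-0.028,-0.028,0],"jaw":0.75},{"slide":[-0.028,-0.028,0],"jaw":0.75},{"slide":[-0.028,-0.028,0],"jaw":0.75},{"slide":[-0.028,-0.028,0],"jaw":0.75},{"slide":[-0.028,-0.028,0],"jaw":0.75},{"slide":[-0.028,-0.028,0],"jaw":0.75}]'; python3 go.py 0.45 0.234 0.2 74.5
```

```text
slide [-759.9 -495.1   10.4] mm; rows>= 22.0 twist 30.39 yaw -75.11 z [-0.     0.002 -1.   ] t 0.1schema error: expected keys slide, twist, jaw
```

```bash

python3 -m jog '[{"slide":[-0.028,-0.028,0],"twist":0,"jaw":0.75},{"slide":[-0.028,-0.028,0],"twist":0,"jaw":0.75},{"slide":[-0.028,-0.028,0],"twist":0,"jaw":0.75},{"slide":[-0.028,-0.028,0],"twist":0,"jaw":0.75},{"slide":[-0.028,-0.028,0],"twist":0,"jaw":0.75},{"slide":[-0.028,-0.028,0],"twist":0,"jaw":0.75},{"slide":[-0.028,-0.028,0],"twist":0,"jaw":0.75},{"slide":[-0.028,-0.028,0],"twist":0,"jaw":0.75},{"slide":[-0.028,-0.028,0],"twist":0,"jaw":0.75},{"slide":[-0.028,-0.028,0],"twist":0,"jaw":0.75}]'; python3 go.py 0.45 0.234 0.2 74.5
```

```text
clock: 0.93
tool_pos: [0.366, -0.2838, 0.2099]
eef_rot: [2.49, -1.915, -0.0]
contact_force: [2.1, -0.1, 0.3]
gripper_width: 0.751
slide [-478.8 -214.2    9.8] mm; rows>= 13.0 twist 30.38 yaw -75.12 z [-0. -0. -1.] t 0.9333
```

```bash

python3 -m jog '[{"slide":[-0.035,-0.018,0],"twist":5,"jaw":0.75},{"slide":[-0.035,-0.021,0],"twist":5,"jaw":0.75},{"slide":[-0.033,-0.024,0],"twist":5,"jaw":0.75},{"slide":[-0.030,-0.028,0],"twist":5,"jaw":0.75},{"slide":[-0.028,-0.028,0],"twist":5,"jaw":0.75},{"slide":[0,0,0],"twist":5.4,"jaw":0.75},{"slide":[0,0,0],"twist":0,"jaw":0.75}]'; python3 go.py 0.45 0.234 0.2 74.5
python3 - <<'E'
from h import *
c=cam('wrist'); save(c,'w1.png'); print(c['f'],-c['t']@c['R'],c['R'][2])
np.savez('pics/w1.npz',**{k:c[k] for k in('frame','depth','f','cx','cy','R','t')})
print(proj(c,(.475,-.09,.066)))
E
```

```text
clock: 1.52
tool_pos: [0.4658, -0.12, 0.2099]
eef_rot: [-1.917, 2.487, 0.001]
contact_force: [-0.6, -0.7, -0.8]
gripper_width: 0.748
slide [-338.3  105.4   10.3] mm; rows>= 9.0 twist 0.75 yaw -104.75 z [ 0.     0.001 -1.   ] t 1.5167
278.7147120899302 [ 0.53959362 -0.14004738  0.38272295] [-0.27439369  0.07352019 -0.95880284]
[292.96785134 184.88168941]
```

View pics/w1.png

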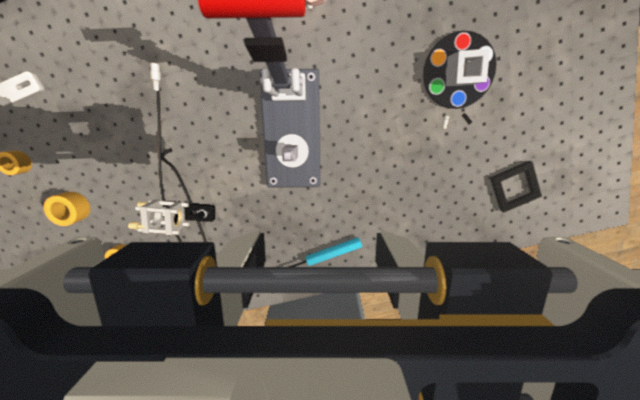

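The wrist view shows the spindle (290,152), wheel hub (474,66), spacer (67,208), cage (172,217); all are clear. Measuring.

```bash
python3 - <<'E'
from h import *
c=dict(np.load('pics/w1.npz')); P=pts(c); fr=c['frame']; d=P[...,2]
v,u=np.mgrid[0:400,0:640]; ok=c['depth']>0
def rect(m,h,name):
    n,l,st,ce=cv2.connectedComponentsWithStats(m.astype(np.uint8)); i=1+np.argmax(st[1:,4])
    y,x=np.where(l==i); X=np.array([ray(c,a,b,h)[:2] for a,b in zip(x,y)])*1000
    print(name,len(x),cv2.minAreaRect(X.astype(np.float32)),'mean',X.mean(0),'circ',cv2.minEnclosingCircle(X.astype(np.float32)))
hsv=cv2.cvtColor(fr,cv2.COLOR_RGB2HSV); H,S,V=[hsv[...,i].astype(int) for i in range(3)]
box=(abs(u-291)<50)&(v>95)&(v<200)&ok
print('plate px hsv',hsv[170,275],hsv[130,310],'table',hsv[175,350],'hub',hsv[50,465],hsv[80,475], 'disc',hsv[95,470],'ring',hsv[208,50])
rect(box&(H>100)&(H<130)&(S>25)&(V<130),.012,'plate')
rect((abs(u-291)<14)&(abs(v-152)<14)&(d>.055)&ok,.066,'tip')
print(np.round(d[142:164:2,278:304:2]*1000))
wb=(abs(u-460)<45)&(abs(v-70)<45)&ok
rect(wb&(d>.026),.036,'hub')
rect((abs(u-67)<40)&(abs(v-208)<30)&(d>.018),.026,'spacer d')
rect((abs(u-67)<40)&(abs(v-208)<30)&(H>12)&(H<32)&(S>100),.026,'spacer c')
k=lambda u,v,h:(ray(c,u,v,h)*1000).round(1)
print('tip',k(290.5,151,.066))
m=(v<20)&(u>195)&(u<310)&((H<6)|(H>174))&(S>130); print('bar',np.median(P[m],0),P[m].min(0),P[m].max(0))
cr=fr[20:120,410:510]; cr2=fr[55:200,240:340]
a=cv2.resize(cr,(400,400),interpolation=2); b=cv2.resize(cr2,(400,580),interpolation=2); a=cv2.copyMakeBorder(a,0,180,0,0,0)
cv2.imwrite('pics/w1c.png',np.hstack([a,b])[:,:,::-1])
E
```

```text
plate px hsv [144  12 108] [120  15 122] table [ 17  31 147] hub [ 11  12 177] [ 15   9 234] disc [30 11 48] ring [ 21 181 232]
plate 1 ((577.9457397460938, -82.10750579833984), (0.0, 0.0), 0.0) mean [577.94571688 -82.10750852] circ ((577.9457397460938, -82.10750579833984), 9.999999747378752e-05)
tip 131 ((510.3596496582031, -93.8328628540039), (12.502452850341797, 12.65743350982666), 73.75194549560547) mean [510.18618633 -93.53457111] circ ((509.85504150390625, -93.68577575683594), 8.529706001281738)
[[11. 11. 11. 11. 12. 12. 10. 10. 11. 12. 10. 10. 11.]
 [11. 10. 10. 12. 11. 11. 10. 10. 10. 10. 10. 10. 10.]
 [10. 11. 13. 29. 29. 30. 31. 32. 31. 23. 13. 10. 11.]
 [11. 10. 53. 51. 52. 53. 53. 52. 50. 24. 12. 11. 11.]
 [11. 10. 56. 56. 57. 58. 57. 56. 52. 24. 10. 11. 10.]
 [12. 12. 59. 63. 62. 61. 62. 56. 52. 25. 10. 10. 10.]
 [11. 10. 60. 64. 64. 65. 63. 58. 52. 26. 10. 13. 11.]
 [11. 10. 59. 64. 64. 64. 63. 58. 51. 28. 10. 10. 11.]
 [11.  9. 58. 65. 64. 65. 63. 59. 53. 29. 10. 10. 11.]
 [10. 11. 55. 60. 59. 59. 59. 59. 52. 11. 13. 10. 12.]
 [10. 10. 10. 11. 12. 11. 11. 12. 11. 10. 10. 12.  9.]]
hub 841 ((550.2713012695312, -318.3875427246094), (37.91598892211914, 34.46837615966797), 78.89176940917969) mean [ 550.61823965 -318.81297576] circ ((550.126708984375, -318.4972229003906), 24.907678604125977)
spacer d 681 ((512.5137939453125, 230.11581420898438), (48.1240119934082, 42.729827880859375), 75.36640930175781) mean [512.90714044 230.2175147 ] circ ((513.2325439453125, 230.23475646972656), 24.38353157043457)
spacer c 1263 ((513.7958374023438, 221.0231475830078), (43.8956184387207, 65.92916107177734), 8.322469711303711) mean [513.3339438  221.34679287] circ ((512.707275390625, 220.8602294921875), 33.0598030090332)
tip [513.3 -98.3  66. ]
bar [ 0.60706304 -0.11730403  0.20082665] [ 0.53959362 -0.15535434 -0.0017374 ] [ 0.66973274 -0.08871909  0.38272295]
```

View pics/w1c.png

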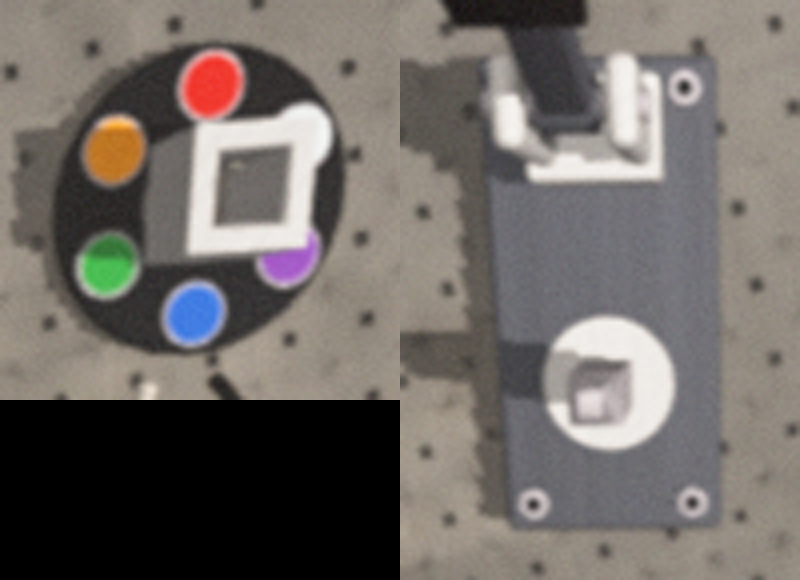

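```bash
python3 - <<'E'
from h import *
c=dict(np.load('pics/w1.npz'))
k=lambda u,v,h:(ray(c,u,v,h)*1000)[:2]
def ang(a,b): d=b-a; return np.degrees(np.arctan2(d[1],d[0])).round(2),np.linalg.norm(d).round(1)
TL,BL,BR,TR=[k(*p,.012) for p in((260.5,70),(268,186.2),(319.5,186.2),(318.3,69.5))]
print('plate sides',ang(BL,TL),ang(BR,TR),'ends',ang(TL,TR),ang(BL,BR))
h1,h2,h3=[k(*p,.012) for p in((273.25,180.75),(313,180.5),(311,76.75))]; print('holes',ang(h1,h2),ang(h2,h3),h1,h2,h3)
mid=(BL+BR)/2; cen=(BL+BR+TL+TR)/4; print('mid end',mid,'centre',cen)
for y in (-14,-15,-16): a=np.radians(y); x=np.array([np.cos(a),np.sin(a)]); print(y,'spindle from end',mid+50*x,'from centre',cen-25*x)
print('tip',k(287.5,155.5,.066),'flange?',k(240+208/4,55+383/4,.012))
q=[k(*p,.036) for p in((458.25,50.5),(489.5,48.75),(487.75,81.75),(456.75,83.5))]
print('hub',sum(q)/4,[ang(q[i],q[(i+1)%4]) for i in range(4)])
E
```

```text
plate sides (np.float64(-14.11), np.float64(145.6)) (np.float64(-14.13), np.float64(146.1)) ends (np.float64(-104.23), np.float64(70.5)) (np.float64(-104.65), np.float64(70.4))
holes (np.float64(-104.28), np.float64(54.0)) (np.float64(-14.0), np.float64(130.0)) [476.30353921 -57.14135191] [ 462.97017873 -109.5170038 ] [ 589.09054905 -140.96006768]
mid end [461.94173671 -81.97859198] centre [532.64838341 -99.7629026 ]
-14 spindle from end [510.45652302 -94.07468676] from centre [508.39099026 -93.71485521]
-15 spindle from end [510.23802802 -94.91954423] from centre [508.50023776 -93.29242647]
-16 spindle from end [510.0048215  -95.76045977] from centre [508.61684102 -92.8719687 ]
tip [509.33459118 -93.56405411] flange? [508.65230932 -93.15721104]
hub [ 549.74023588 -321.637636  ] [(np.float64(-101.78), np.float64(34.7)), (np.float64(171.81), np.float64(34.3)), (np.float64(78.34), np.float64(35.4)), (np.float64(-9.51), np.float64(34.4))]
```

```bash
python3 go.py 0.445 0.247 0.15 -104.15; python3 go.py .513 .230 .15
```

```text
slide [-351.9  111.9   59.8] mm; rows>= 9.0 twist -0.49 yaw -104.64 z [-0.001  0.    -1.   ] t 1.5667
slide [-352.7   41.8   59.7] mm; rows>= 9.0 twist 0 yaw -104.64 z [-0.001  0.    -1.   ] t 1.5667
```

```bash

python3 -m jog '[{"slide":[-0.0352,0.0112,0.006],"twist":-0.5,"jaw":0.75},{"slide":[-0.0352,0.0112,0.006],"twist":0,"jaw":0.75},{"slide":[-0.0352,0.0112,0.006],"twist":0,"jaw":0.75},{"slide":[-0.0352,0.0112,0.006],"twist":0,"jaw":0.75},{"slide":[-0.0352,0.0112,0.006],"twist":0,"jaw":0.75},{"slide":[-0.0352,0.0112,0.006],"twist":0,"jaw":0.75},{"slide":[-0.0352,0.0112,0.006],"twist":0,"jaw":0.75},{"slide":[-0.0352,0.0112,0.006],"twist":0,"jaw":0.75},{"slide":[-0.0352,0.0112,0.006],"twist":0,"jaw":0.75},{"slide":[-0.0352,0.0112,0.006],"twist":0,"jaw":0.75}]'
python3 -m jog '[{"slide":[0,0,0],"twist":0,"jaw":0.75}]' >/dev/null
python3 - <<'E'
from h import *
c=cam('wrist'); P=pts(c); d=P[...,2]; ok=c['depth']>0
p=proj(c,(.513,.230,.026)); print(p, 'tcp',proj(c,arm.observe()['tool_pos']))
v,u=np.mgrid[0:400,0:640]
near=np.hypot(P[...,0]-.513,P[...,1]-.23)<.045
m=near&ok&(d>.018)&(d<.034)
X=(P[m][:,:2]*1000).astype(np.float32); print(m.sum(),cv2.minEnclosingCircle(X),cv2.fitEllipse(cv2.convexHull(X)),np.percentile(P[m][:,2],[5,50,95]))
save(c,'w2.png')
E
python3 go.py .513 .230 .15
```

```text
clock: 2.4
tool_pos: [0.4438, 0.2296, 0.1513]
eef_rot: [1.928, -2.477, -0.005]
contact_force: [0.3, -0.0, 0.1]
gripper_width: 0.755
[308.50389999 123.31084945] tcp [324.18421944 234.00477393]
920 ((512.966796875, 235.3991241455078), 21.788476943969727) ((512.8428955078125, 235.24122619628906), (42.60307693481445, 43.28577423095703), 71.93429565429688) [0.02244579 0.0240518  0.02536542]
slide [-15.1 -68.7   1.6] mm; rows>= 2.0 twist 0 yaw -103.76 z [-0.003 -0.001 -1.   ] t 2.5333
```

View pics/w2.png

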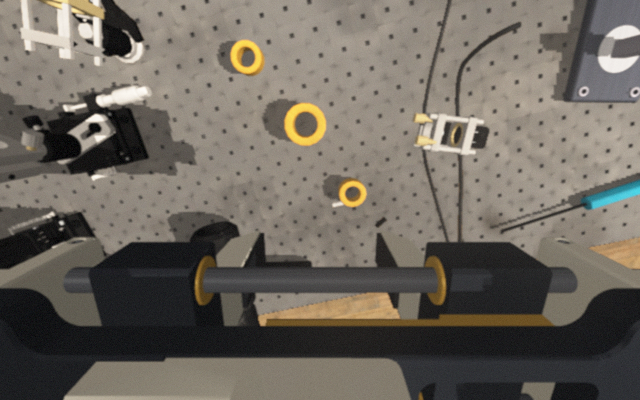

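The picture shows the spacer at (305,124) with room around for the fingers. Going down on it.

```bash
python3 go.py .513 .2353 .014 -104.15
```

```text
slide [-20.5 -67.8 137.6] mm; rows>= 4.0 twist 0.39 yaw -103.76 z [-0.003 -0.001 -1.   ] t 2.5333
```

```bash

python3 -m jog '[{"slide":[-0.010,-0.034,0],"twist":0.4,"jaw":0.75},{"slide":[-0.0105,-0.034,0],"twist":0,"jaw":0.75},{"slide":[0,0,0.035],"twist":0,"jaw":0.75},{"slide":[0,0,0.035],"twist":0,"jaw":0.75},{"slide":[0,0,0.020],"twist":0,"jaw":0.75},{"slide":[0,0,0],"twist":0,"jaw":0.75}]'; python3 go.py .513 .2353 .014 -104.15
```

```text
clock: 3.03
tool_pos: [0.5127, 0.2253, 0.0575]
eef_rot: [1.907, -2.482, -0.004]
contact_force: [-1.0, -0.2, -0.0]
gripper_width: 0.749
slide [-10.1   1.9  43.5] mm; rows>= 2.0 twist -0.79 yaw -104.94 z [-0.011 -0.005 -1.   ] t 3.0333
```

```bash

python3 -m jog '[{"slide":[-0.010,0.002,0],"twist":-0.4,"jaw":0.75},{"slide":[0,0,0],"twist":-0.4,"jaw":0.75},{"slide":[0,0,0],"twist":0,"jaw":0.75}]'; python3 go.py .513 .2353 .014 -104.15
```

```text
clock: 3.28
tool_pos: [0.5174, 0.2405, 0.0636]
eef_rot: [1.935, -2.475, -0.001]
contact_force: [0.7, -0.5, -0.0]
gripper_width: 0.749
slide [ 6.1  2.9 49.6] mm; rows>= 2.0 twist 0.17 yaw -103.98 z [-0.     0.001 -1.   ] t 3.2833
```

```bash

python3 -m jog '[{"slide":[0,0,0],"twist":0,"jaw":0.75},{"slide":[0,0,0],"twist":0,"jaw":0.75},{"slide":[0,0,0],"twist":0,"jaw":0.75}]'; python3 go.py .513 .2353 .014 -104.15
```

```text
clock: 3.53
tool_pos: [0.5167, 0.2407, 0.0628]
eef_rot: [1.933, -2.475, -0.001]
contact_force: [-0.5, -0.2, -0.5]
gripper_width: 0.748
slide [ 6.1  2.2 48.8] mm; rows>= 2.0 twist 0.13 yaw -104.02 z [-0.001 -0.    -1.   ] t 3.5333
```

```bash

python3 -m jog '[{"slide":[0.003,0.001,0.012],"twist":0,"jaw":0.75},{"slide":[0.003,0.001,0.012],"twist":0,"jaw":0.75},{"slide":[0,0,0.010],"twist":0,"jaw":0.75},{"slide":[0,0,0.007],"twist":0,"jaw":0.75},{"slide":[0,0,0.004],"twist":0,"jaw":0.75},{"slide":[0,0,0.003],"twist":0,"jaw":0.75},{"slide":[0,0,0],"twist":0,"jaw":0.75},{"slide":[0,0,0],"twist":0,"jaw":0.75},{"slide":[0,0,0],"twist":0,"jaw":0.75}]'; python3 go.py .513 .2353 .014 -104.15
```

```text
clock: 4.28
tool_pos: [0.513, 0.2365, 0.0145]
eef_rot: [1.935, -2.474, -0.002]
contact_force: [0.2, -0.5, -0.4]
gripper_width: 0.749
slide [ 1.1 -0.3  0.5] mm; rows>= 1.0 twist 0.2 yaw -103.95 z [-0.001  0.    -1.   ] t 4.2833
```

Close on the spacer and lift gently.

```bash

python3 -m jog '[{"slide":[0,0,0],"twist":0,"jaw":0.4},{"slide":[0,0,0],"twist":0,"jaw":0.4},{"slide":[0,0,0],"twist":0,"jaw":0.4},{"slide":[0,0,0],"twist":0,"jaw":0.4},{"slide":[0,0,0],"twist":0,"jaw":0.3},{"slide":[0,0,0],"twist":0,"jaw":0.3},{"slide":[0,0,0],"twist":0,"jaw":0.3},{"slide":[0,0,-0.015],"twist":0,"jaw":0.3},{"slide":[0,0,-0.025],"twist":0,"jaw":0.3},{"slide":[0,0,-0.035],"twist":0,"jaw":0.3}]'; python3 -m jog '[{"slide":[0,0,-0.035],"twist":0,"jaw":0.3},{"slide":[0,0,-0.015],"twist":0,"jaw":0.3},{"slide":[0,0,0],"twist":0,"jaw":0.3},{"slide":[0,0,0],"twist":0,"jaw":0.3}]'; python3 go.py .5095 -.0936 .13 -104.15
```

```text
clock: 5.12
tool_pos: [0.5104, 0.235, 0.0874]
eef_rot: [1.931, -2.469, -0.004]
contact_force: [0.7, 0.4, -0.3]
gripper_width: 0.302
clock: 5.45
tool_pos: [0.5137, 0.2364, 0.1402]
eef_rot: [-1.934, 2.475, 0.0]
contact_force: [-0.1, -0.9, 0.7]
gripper_width: 0.301
slide [321.2 -75.6  10. ] mm; rows>= 8.0 twist 0.18 yaw -103.97 z [ 0.  0. -1.] t 5.45
```

Opening 0.30 (28 mm) is less than the ring's 44 mm, so it was not gripped as planned. Look.

```bash
python3 - <<'E'
from h import *
c=cam('wrist'); save(c,'w3.png')
P=pts(c); 
s=arm.observe()['tool_pos'];print(proj(c,s),proj(c,(.513,.2353,.026)))
E
```

```text
[320.58781111 236.60014493] [320.86393001 192.91180823]
```

View pics/w3.png

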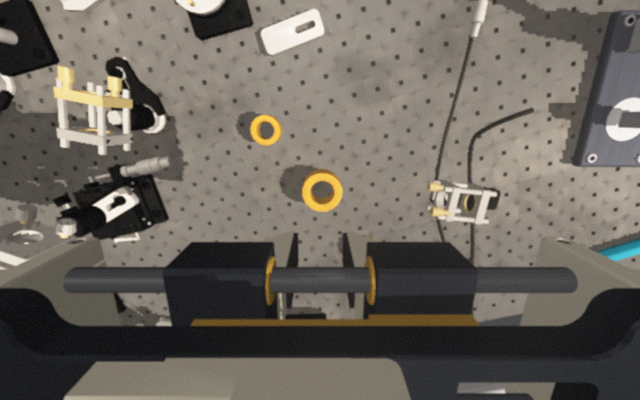

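The ring is still standing at (322,192), where expected; probably I lifted before the slow fingers had closed. Retry, checking the opening before lifting.

```bash

python3 -m jog '[{"slide":[0,0,0.01],"twist":0,"jaw":0.75},{"slide":[0,0,0.02],"twist":0,"jaw":0.75},{"slide":[0,0,0.02],"twist":0,"jaw":0.75},{"slide":[0,0,0.01],"twist":0,"jaw":0.75},{"slide":[0,0,0.01],"twist":0,"jaw":0.75},{"slide":[0,0,0],"twist":0,"jaw":0.75},{"slide":[0,0,0],"twist":0,"jaw":0.75}]'
python3 - <<'E'
from h import *
c=cam('wrist'); P=pts(c); d=P[...,2]
m=(np.hypot(P[...,0]-.513,P[...,1]-.235)<.035)&(d>.018)&(d<.034)&(c['depth']>0)
X=(P[m][:,:2]*1000).astype(np.float32); print(m.sum(),cv2.minEnclosingCircle(X),P[m].mean(0))
cv2.imwrite('pics/w4.png',c['frame'][:,:,::-1])
E
python3 go.py .513 .2353 .014 -104.15
```

```text
clock: 6.08
tool_pos: [0.5121, 0.2361, 0.0682]
eef_rot: [1.933, -2.472, -0.003]
contact_force: [1.1, -0.7, 0.5]
gripper_width: 0.732
1449 ((513.2481689453125, 235.00799560546875), 21.853229522705078) [0.51406028 0.23472692 0.02370295]
slide [ 1.  -0.5 55.1] mm; rows>= 2.0 twist 0.2 yaw -103.95 z [-0.002 -0.    -1.   ] t 6.1333
```

View pics/w4.png

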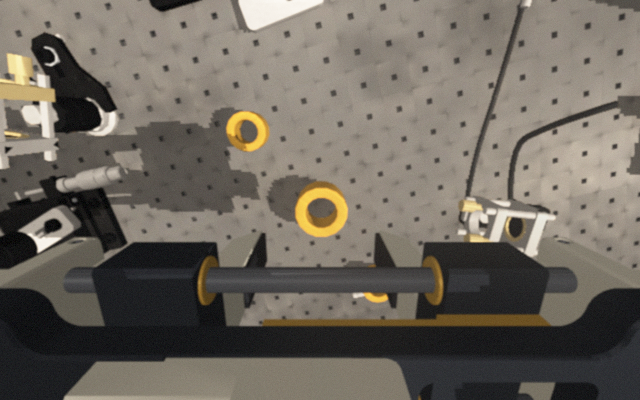

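Ring at (321,209), centred between the fingers; depth agrees (513,235).

```bash

python3 -m jog '[{"slide":[0.001,-0.001,0.015],"twist":0.2,"jaw":0.75},{"slide":[0,0,0.015],"twist":0,"jaw":0.75},{"slide":[0,0,0.012],"twist":0,"jaw":0.75},{"slide":[0,0,0.008],"twist":0,"jaw":0.75},{"slide":[0,0,0.004],"twist":0,"jaw":0.75},{"slide":[0,0,0],"twist":0,"jaw":0.75},{"slide":[0,0,0],"twist":0,"jaw":0.3},{"slide":[0,0,0],"twist":0,"jaw":0.3},{"slide":[0,0,0],"twist":0,"jaw":0.3},{"slide":[0,0,0],"twist":0,"jaw":0.3}]';python3 -m jog '[{"slide":[0,0,0],"twist":0,"jaw":0.3},{"slide":[0,0,0],"twist":0,"jaw":0.3},{"slide":[0,0,0],"twist":0,"jaw":0.3},{"slide":[0,0,0],"twist":0,"jaw":0.3}]'
```

```text
clock: 6.97
tool_pos: [0.5138, 0.2351, 0.0157]
eef_rot: [1.93, -2.478, -0.001]
contact_force: [0.5, -0.7, 0.2]
gripper_width: 0.508
clock: 7.3
tool_pos: [0.5134, 0.2349, 0.0151]
eef_rot: [1.929, -2.477, -0.002]
contact_force: [-0.3, -0.6, -0.7]
gripper_width: 0.304
```

```bash
python3 - <<'E'
from h import *
c=cam('side'); p=proj(c,(.513,.235,.02)).astype(int); print(p)
a=cv2.resize(c['frame'][p[1]-50:p[1]+30,p[0]-60:p[0]+60],(720,480),interpolation=2)
c=cam('wrist'); b=cv2.resize(c['frame'][180:340,160:480],(640,320))[:, :]
b=cv2.copyMakeBorder(b,0,0,0,80,0)
cv2.imwrite('pics/v5.png',cv2.resize(np.vstack([a,b]),(540,600))[:,:,::-1])
E
```

```text
[277 296]
```

View pics/v5.png

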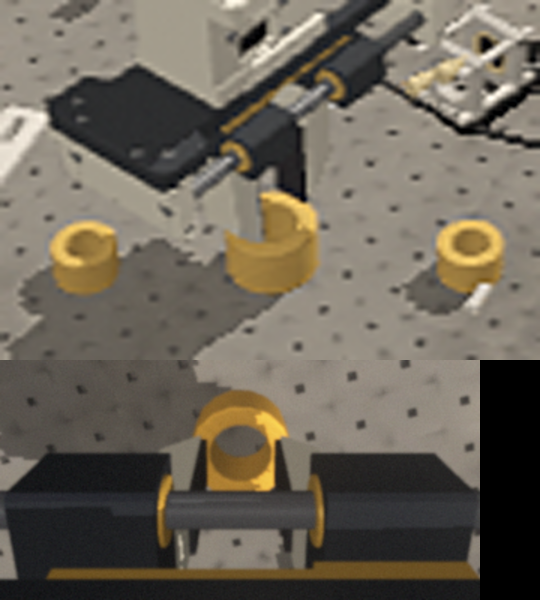

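The fingers seem to end at the ring's top rather than straddle it (ring at (272,250), finger tip at (245,235)). Check fingertip height by depth in the side view.

```bash
python3 - <<'E'
from h import *
c=cam('side'); P=pts(c); p=(277,296)
print(np.round(P[p[1]-20:p[1]+16:2,p[0]-20:p[0]+20:3,2]*1000).astype(int))
hsv=cv2.cvtColor(c['frame'],cv2.COLOR_RGB2HSV)
m=(np.hypot(P[...,0]-.513,P[...,1]-.235)<.06)&(hsv[...,1]<70)&(P[...,2]>.012)&(P[...,2]<.06)
for z in range(12,60,6):
    k=m&(P[...,2]>z/1000)&(P[...,2]<(z+6)/1000); 
    if k.sum(): print(z,k.sum(),P[k].mean(0).round(4),P[k].min(0).round(3),P[k].max(0).round(3))
s=arm.observe(); print(s['tool_pos'],s['contact_force'],s['gripper_width'])
E
```

```text
[[140 139 114 118 121 121 120 115 111  70  67  -2   2  -2]
 [139 140 106 114 118 120 116 109 103  68  61  -2  -2   0]
 [140 141 103 113 116 117 109 108  58  60  57  -4   3   1]
 [138 132  99 115 111 110 107  48  53  59  51  -3  -3  -1]
 [136  -1 114 113 100 103  -2  41  48  50  45  -4   0   2]
 [131 115 113  76  74  70  -2  35  40  45  41   0  -3  -3]
 [753 114  64  70  72  66  -1   2  36  38   0  -1  -3  -2]
 [119  -2  56  64  68  61  25  25  26  33  -2  -2  -2   0]
 [117  -1 753  56  63  56  20  22  24  26  -1   0  -2  -1]
 [112  -1  46  50  55  49  16  16  19  26  -3  -1  -1  -1]
 [104   1  -2  44  51  47  12  13  16  24  -2  -3  -1   0]
 [101  -1   1  -1  22  40  31   2  27  24  -1  -1  -1  -1]
 [ -1   0  -2   1  24  24  25  24  24  25  -1   0  -3   3]
 [ -1  -3  -2  -2  20  23  24  27  24  18   6  -2  -2  -1]
 [ -2  -2  -2  -3  15  19  22  16  18  13   3   0   0   0]
 [ -2   0  -2  -2   7  14  12  14  13   5   0  -2  -1  -2]
 [ -1   0  -1  -4   2  10  10   5   7   4  -1   0  -3   3]
 [ -3   0   0  -1  -2   1   3   4   2  -1  -2  -3  -2  -2]]
30 9 [0.5093 0.229  0.0338] [0.499 0.219 0.031] [0.518 0.259 0.035]
36 31 [0.5059 0.2308 0.0393] [0.497 0.211 0.036] [0.517 0.264 0.042]
42 41 [0.5096 0.2384 0.0454] [0.496 0.211 0.042] [0.531 0.267 0.048]
48 52 [0.5087 0.244  0.0508] [0.496 0.209 0.048] [0.531 0.269 0.054]
54 51 [0.5094 0.2445 0.0571] [0.496 0.209 0.054] [0.53 0.27 0.06]
[0.51335106 0.23487477 0.01506965] [-0.62158458 -0.05510453 -0.37178842] 0.3042042295669242
```

Fingertips are actually at z≈31 mm while the reported TCP says 4 mm: the real tool sits about 27 mm higher than reported. I'll go on measured fingertip height, descending guarded.

```bash

python3 -m jog '[{"slide":[0,0,0],"twist":0,"jaw":0.75},{"slide":[0,0,0],"twist":0,"jaw":0.75},{"slide":[0,0,0],"twist":0,"jaw":0.75},{"slide":[0,0,0],"twist":0,"jaw":0.75},{"slide":[0,0,0],"twist":0,"jaw":0.75},{"slide":[0,0,0],"twist":0,"jaw":0.75},{"slide":[0,0,0],"twist":0,"jaw":0.75},{"slide":[0,0,0.005],"twist":0,"jaw":0.75},{"slide":[0,0,0.005],"twist":0,"jaw":0.75},{"slide":[0,0,0],"twist":0,"jaw":0.75}]';python3 -m jog '[{"slide":[0,0,0.005],"twist":0,"jaw":0.75},{"slide":[0,0,0],"twist":0,"jaw":0.75},{"slide":[0,0,0],"twist":0,"jaw":0.75}]'
python3 - <<'E'
from h import *
c=cam('side'); P=pts(c); hsv=cv2.cvtColor(c['frame'],cv2.COLOR_RGB2HSV)
m=(np.hypot(P[...,0]-.513,P[...,1]-.235)<.06)&(hsv[...,1]<70)&(P[...,2]>.008)&(P[...,2]<.06)
for z in range(8,60,4):
    k=m&(P[...,2]>z/1000)&(P[...,2]<(z+4)/1000); 
    if k.sum(): print(z,k.sum(),P[k].mean(0).round(4),P[k].min(0).round(3),P[k].max(0).round(3))
E
```

```text
clock: 8.28
tool_pos: [0.5125, 0.2345, 0.0039]
eef_rot: [1.928, -2.475, -0.002]
contact_force: [-0.1, -1.0, -0.1]
gripper_width: 0.748
clock: 8.53
tool_pos: [0.513, 0.2348, -0.0004]
eef_rot: [1.929, -2.476, -0.002]
contact_force: [0.1, 0.3, 0.0]
gripper_width: 0.745
12 3 [0.5042 0.2009 0.015 ] [0.497 0.197 0.015] [0.514 0.203 0.015]
16 12 [0.5026 0.2085 0.018 ] [0.494 0.198 0.016] [0.513 0.275 0.019]
20 19 [0.5058 0.2295 0.0219] [0.493 0.195 0.021] [0.514 0.281 0.024]
24 22 [0.5021 0.2183 0.026 ] [0.491 0.188 0.024] [0.515 0.285 0.028]
28 40 [0.5095 0.2394 0.0301] [0.491 0.193 0.028] [0.534 0.288 0.032]
32 27 [0.507  0.2384 0.0339] [0.491 0.188 0.032] [0.527 0.289 0.036]
36 26 [0.5064 0.233  0.0378] [0.491 0.189 0.036] [0.52  0.289 0.04 ]
40 30 [0.5052 0.228  0.0417] [0.49  0.189 0.04 ] [0.522 0.289 0.044]
44 31 [0.5039 0.2322 0.046 ] [0.491 0.189 0.044] [0.518 0.291 0.048]
48 26 [0.504  0.232  0.0502] [0.49  0.193 0.048] [0.519 0.29  0.052]
52 23 [0.505  0.24   0.0538] [0.49  0.189 0.052] [0.518 0.291 0.056]
56 21 [0.4998 0.2191 0.058 ] [0.489 0.186 0.056] [0.518 0.29  0.06 ]
```

```bash

python3 -m jog '[{"slide":[0,0,0.005],"twist":0,"jaw":0.75},{"slide":[0,0,0.004],"twist":0,"jaw":0.75},{"slide":[0,0,0],"twist":0,"jaw":0.3},{"slide":[0,0,0],"twist":0,"jaw":0.3},{"slide":[0,0,0],"twist":0,"jaw":0.3},{"slide":[0,0,0],"twist":0,"jaw":0.3},{"slide":[0,0,0],"twist":0,"jaw":0.3},{"slide":[0,0,0],"twist":0,"jaw":0.3},{"slide":[0,0,0],"twist":0,"jaw":0.3},{"slide":[0,0,0],"twist":0,"jaw":0.3}]'
```

```text
clock: 9.42
tool_pos: [0.5134, 0.235, -0.0088]
eef_rot: [1.93, -2.477, -0.002]
contact_force: [-0.1, 0.9, 0.5]
gripper_width: 0.475
```

Gripped at 43.7 mm = the ring's diameter. Lift and carry.

```bash

python3 -m jog '[{"slide":[0,0,-0.008],"twist":0,"jaw":0.3},{"slide":[0,0,-0.016],"twist":0,"jaw":0.3},{"slide":[0,0,-0.024],"twist":0,"jaw":0.3},{"slide":[0,0,-0.024],"twist":0,"jaw":0.3},{"slide":[0,0,-0.024],"twist":0,"jaw":0.3},{"slide":[0,0,-0.016],"twist":0,"jaw":0.3},{"slide":[0,0,-0.008],"twist":0,"jaw":0.3},{"slide":[0,0,0],"twist":0,"jaw":0.3},{"slide":[0,0,0],"twist":0,"jaw":0.3}]'; python3 go.py .4095 -.0686 .11 -104.15;  python3 go.py .5092 -.0936 .11 -104.15
```

```text
clock: 10.17
tool_pos: [0.5135, 0.2348, 0.1111]
eef_rot: [1.93, -2.477, -0.001]
contact_force: [-0.2, -0.3, -1.4]
gripper_width: 0.476
slide [319.6  26.6   1.4] mm; rows>= 8.0 twist -0.02 yaw -104.17 z [-0.002 -0.    -1.   ] t 10.1667
slide [319.4 -76.2   1.2] mm; rows>= 8.0 twist -0.02 yaw -104.17 z [-0.002 -0.    -1.   ] t 10.1667
```

```bash
python3 - <<'E'
from h import *
s=arm.observe(); T=s['tool_pos']; R=cv2.Rodrigues(np.array(s['eef_rot']))[0]; print('q',s['q'].round(2))
for n in('side','top'):
    c=cam(n); P=pts(c); Q=(P-T)@R*1000; ok=c['depth']>0
    hsv=cv2.cvtColor(c['frame'],cv2.COLOR_RGB2HSV)
    for z in range(-220,30,15):
        k=ok&(abs(Q[...,0])<130)&(abs(Q[...,1])<150)&(Q[...,2]>z)&(Q[...,2]<z+15)
        if k.sum()>5: print(n,z,k.sum(),'x',np.percentile(Q[k][:,0],[1,99]).round(),'y',np.percentile(Q[k][:,1],[1,99]).round())
    if n=='side':
        m=(hsv[...,0]>12)&(hsv[...,0]<32)&(hsv[...,1]>100)&(np.linalg.norm(Q,axis=-1)<60)
        print('ring in tool',Q[m].mean(0).round(1),Q[m].min(0).round(1),Q[m].max(0).round(1))
    save(c,n+'6.png')
c=cam('wrist'); save(c,'w6.png'); P=pts(c); Q=(P-T)@R*1000
hsv=cv2.cvtColor(c['frame'],cv2.COLOR_RGB2HSV)
m=(hsv[...,0]>12)&(hsv[...,0]<32)&(hsv[...,1]>100)&(np.linalg.norm(Q,axis=-1)<60)
print('ring wrist',m.sum(),Q[m].mean(0).round(1),np.percentile(Q[m],[2,98],axis=0).round(1))
E
```

```text
q [-0.2   0.46 -0.35  1.85  0.2   0.86 -2.46]
side -220 283 x [-42.  21.] y [-24.  40.]
side -205 313 x [-38.  26.] y [-28.  37.]
side -190 568 x [-52.  17.] y [-34.  38.]
side -175 211 x [-53.   8.] y [-29.  37.]
side -160 277 x [-53.  15.] y [-22.  24.]
side -145 343 x [-53.  16.] y [-22.  26.]
side -130 1363 x [-97.  91.] y [-33.  37.]
side -115 521 x [-96.  88.] y [-32.  38.]
side -100 618 x [-89.  79.] y [-33.  38.]
side -85 98 x [-89.  80.] y [-36.  36.]
side -70 118 x [-43.  40.] y [-11.  13.]
side -55 153 x [-42.  37.] y [-9. 12.]
side -40 303 x [-41.  37.] y [-13.  22.]
side -25 148 x [-29.  30.] y [-14.  22.]
side -10 14 x [-21.   3.] y [-2. 20.]
ring in tool [ -1.5   8.5 -25.6] [-22.1 -15.3 -36. ] [22.5 22.7 -7.1]
top -220 19 x [28. 40.] y [-24.   2.]
top -205 9 x [28. 37.] y [-21.   2.]
top -190 10 x [29. 38.] y [-19.   4.]
top -130 479 x [22. 96.] y [-32.  40.]
top -115 199 x [23. 94.] y [-31.  41.]
top -100 37 x [12. 86.] y [-29.  41.]
top -85 10 x [51. 53.] y [-6. 15.]
top -40 6 x [0. 4.] y [-16.  -9.]
ring wrist 2951 [  0.9  -8.2 -25.7] [[-19.6 -20.3 -32.6]
 [ 21.5  13.8  -8.5]]
```

View pics/w6.png

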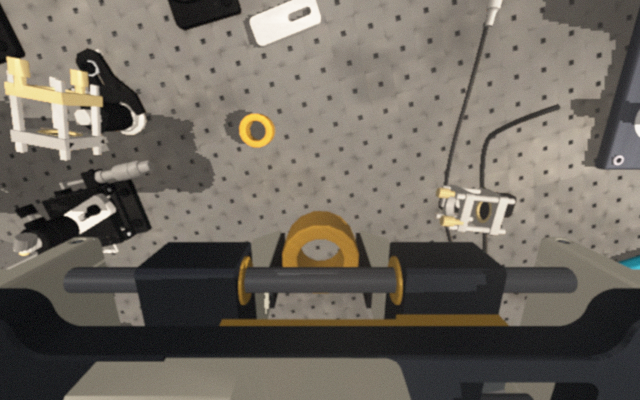

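The ring is held squarely between the pads at (320,245); body depth is ±38 mm along fixture x, so it clears the raised lever. Carry to the spindle.

```bash

python3 -m jog '[{"slide":[0.012,-0.003,0],"twist":0,"jaw":0.3},{"slide":[0.025,-0.006,0],"twist":0,"jaw":0.3},{"slide":[0.032,-0.0075,0],"twist":0,"jaw":0.3},{"slide":[0.035,-0.008,0],"twist":0,"jaw":0.3},{"slide":[0.035,-0.008,0],"twist":0,"jaw":0.3},{"slide":[0.035,-0.008,0],"twist":0,"jaw":0.3},{"slide":[0.035,-0.008,0],"twist":0,"jaw":0.3},{"slide":[0.032,-0.008,0],"twist":0,"jaw":0.3},{"slide":[0.029,-0.007,0],"twist":0,"jaw":0.3},{"slide":[0.025,-0.006,0],"twist":0,"jaw":0.3}]'; python3 -m jog '[{"slide":[0.016,-0.0045,0],"twist":0,"jaw":0.3},{"slide":[0.008,-0.002,0],"twist":0,"jaw":0.3},{"slide":[0,0,0],"twist":0,"jaw":0.3},{"slide":[0,0,0],"twist":0,"jaw":0.3},{"slide":[0,0,0],"twist":0,"jaw":0.3}]';python3 go.py .5092 -.0936 .08 -104.15
```

```text
clock: 11.15
tool_pos: [0.5073, -0.0718, 0.1104]
eef_rot: [1.925, -2.478, -0.003]
contact_force: [1.1, 0.4, -0.2]
gripper_width: 0.477
clock: 11.57
tool_pos: [0.509, -0.0912, 0.1109]
eef_rot: [1.932, -2.475, -0.003]
contact_force: [0.3, 0.2, 0.1]
gripper_width: 0.472
slide [ 2.3 -0.8 30.9] mm; rows>= 1.0 twist 0.11 yaw -104.04 z [-0.003  0.001 -1.   ] t 11.5667
```

```bash

python3 -m jog '[{"slide":[0.001,0.015,0],"twist":0.1,"jaw":0.3},{"slide":[0.001,0.020,0],"twist":0,"jaw":0.3},{"slide":[0,0.010,0],"twist":0,"jaw":0.3},{"slide":[0,0,0],"twist":0,"jaw":0.3},{"slide":[0,0,0],"twist":0,"jaw":0.3},{"slide":[0,0,0],"twist":0,"jaw":0.3}]'
cat > rel.py <<'E'
from h import *
c=cam('wrist'); s=arm.observe(); T=s['tool_pos']; R=cv2.Rodrigues(np.array(s['eef_rot']))[0]
P=pts(c); Q=(P-T)@R*1000; ok=c['depth']>0
hsv=cv2.cvtColor(c['frame'],cv2.COLOR_RGB2HSV)
m=(hsv[...,0]>12)&(hsv[...,0]<32)&(hsv[...,1]>100)&(np.hypot(Q[...,0],Q[...,1])<40)&(abs(Q[...,2]+20)<40)
zt=np.percentile(Q[m][:,2],3); t=m&(Q[...,2]<zt+4)
print('ring top z',zt,t.sum()); X=Q[t][:,:2].astype(np.float32)
A=np.c_[2*X,np.ones(len(X))]; hull=cv2.convexHull(X).reshape(-1,2); print('circle',cv2.minEnclosingCircle(X))
A=np.c_[2*hull,np.ones(len(hull))]; b=(hull**2).sum(1); q=np.linalg.lstsq(A,b,rcond=None)[0]; print('fit',q[:2],np.sqrt(q[2]+q[:2]@q[:2]))
k=ok&(P[...,2]>.057)&(P[...,2]<.072)&(np.hypot(P[...,0]-.509,P[...,1]+.0936)<.02)
print('tip',k.sum(),P[k].mean(0)*1000,'tool',Q[k].mean(0), cv2.minAreaRect((P[k][:,:2]*1000).astype(np.float32)) if k.sum()>4 else '')
k=k&(P[...,2]>.0615); print('tip top',k.sum(),P[k].mean(0)*1000,'tool',Q[k].mean(0))
print(T,s['clock'])
save(c,'rel.png')
E
python3 rel.py
```

```text
clock: 12.07
tool_pos: [0.4665, -0.0835, 0.1117]
eef_rot: [1.929, -2.479, 0.0]
contact_force: [-0.0, 0.4, -0.7]
gripper_width: 0.47
ring top z -33.9467177677902 1733
circle ((-5.129446983337402, -3.0704448223114014), 27.680892944335938)
fit [-2.14862245 -2.13409608] 21.542203840582506
tip 225 [509.72093191 -92.22858338  61.7695343 ] tool [ -2.34542756 -43.94593064  49.84598377] ((509.3995361328125, -92.1953353881836), (11.470252990722656, 12.110048294067383), 75.23929595947266)
tip top 135 [509.54722069 -92.10913257  63.641508  ] tool [ -2.41779898 -43.74754694  47.97405003]
[ 0.46656789 -0.0836864   0.11163148] 12.1167
```

```bash
python3 - <<'E'
from h import *
from scipy.optimize import least_squares
c=cam('wrist'); s=arm.observe(); T=s['tool_pos']; R=cv2.Rodrigues(np.array(s['eef_rot']))[0]
# ray-cast brass pixels on ring-top plane in tool coords
hsv=cv2.cvtColor(c['frame'],cv2.COLOR_RGB2HSV); P=pts(c); Q=(P-T)@R*1000
m=(hsv[...,0]>12)&(hsv[...,0]<32)&(hsv[...,1]>100)&(np.hypot(Q[...,0],Q[...,1])<30)&(Q[...,2]<-29)&(Q[...,2]>-40)
m=cv2.morphologyEx(m.astype(np.uint8),cv2.MORPH_OPEN,np.ones((3,3)))
y,x=np.where(m>0); print('px',x.min(),x.max(),y.min(),y.max(),'zmed',np.median(Q[m>0][:,2]))
zt=T[2]+.0339
X=np.array([((ray(c,a,b,zt)-T)@R*1000)[:2] for a,b in zip(x,y)])
# front outer edge: per column smallest row, front half only
E=[]
for u in range(x.min()+3,x.max()-2):
    v=y[x==u].min(); E.append(((ray(c,u,v,zt)-T)@R*1000)[:2])
E=np.array(E); 
for r in (22,None):
    f=(lambda p:np.hypot(*(E-p[:2]).T)-r) if r else (lambda p:np.hypot(*(E-p[:2]).T)-p[2])
    o=least_squares(f,[0,0] if r else [0,0,22],loss='soft_l1'); print(r,o.x,np.abs(o.fun).mean())
for v in (225,232,238,244,250): 
    r=x[y==v]; 
    if len(r): print(v,((ray(c,r.min(),v,zt)-T)@R*1000)[:2],((ray(c,r.max(),v,zt)-T)@R*1000)[:2])
E
```

```text
px 281 359 223 266 zmed -32.95601844656486
22 [-0.12304321 -0.60428663] 0.299838632224832
None [-0.08335172 -2.01493583 20.7798989 ] 0.19805845687676538
225 [ -7.81969746 -21.56317048] [  7.14438371 -21.5876152 ]
232 [-13.79902377 -17.51503256] [ 13.6670002  -17.55994477]
238 [-17.68139359 -13.99735384] [ 17.0149448  -14.05413825]
244 [-18.88690875 -10.43704442] [ 18.77044709 -10.49872903]
250 [-20.6581168  -6.8278494] [21.09903224 -6.89631053]
```

```bash

python3 -m jog '[{"slide":[-0.001,-0.015,0],"twist":0,"jaw":0.3},{"slide":[-0.001,-0.018,0],"twist":0,"jaw":0.3},{"slide":[0,-0.0095,0],"twist":0,"jaw":0.3},{"slide":[0,0,0.010],"twist":0,"jaw":0.3},{"slide":[0,0,0.015],"twist":0,"jaw":0.3},{"slide":[0,0,0.012],"twist":0,"jaw":0.3},{"slide":[0,0,0.006],"twist":0,"jaw":0.3},{"slide":[0,0,0],"twist":0,"jaw":0.3},{"slide":[0,0,0],"twist":0,"jaw":0.3},{"slide":[0,0,0],"twist":0,"jaw":0.3}]'; python3 go.py .5093 -.0926 .055 -104.15
```

```text
clock: 13.0
tool_pos: [0.5069, -0.0923, 0.0685]
eef_rot: [1.928, -2.479, -0.001]
contact_force: [0.6, -0.2, -0.1]
gripper_width: 0.474
slide [-0.3 -2.4 13.5] mm; rows>= 1.0 twist -0.11 yaw -104.26 z [-0.002 -0.    -1.   ] t 13.0
```

```bash

python3 -m jog '[{"slide":[0,-0.0015,0.002],"twist":0,"jaw":0.3},{"slide":[0,0,0.005],"twist":0,"jaw":0.3},{"slide":[0,0,0.005],"twist":0,"jaw":0.3},{"slide":[0,0,0.005],"twist":0,"jaw":0.3},{"slide":[0,0,0.004],"twist":0,"jaw":0.3},{"slide":[0,0,0],"twist":0,"jaw":0.3},{"slide":[0,0,0],"twist":0,"jaw":0.3}]'; python3 go.py .5093 -.0926 .055 -104.15
```

```text
clock: 13.58
tool_pos: [0.5077, -0.0926, 0.0467]
eef_rot: [1.927, -2.478, -0.003]
contact_force: [-0.3, -0.5, -0.4]
gripper_width: 0.473
slide [-0.4 -1.5 -8.3] mm; rows>= 1.0 twist -0.11 yaw -104.26 z [-0.003  0.    -1.   ] t 13.5833
```

```bash

python3 -m jog '[{"slide":[0,-0.0005,0.004],"twist":0,"jaw":0.3},{"slide":[0,0,0.005],"twist":0,"jaw":0.3},{"slide":[0,0,0.004],"twist":0,"jaw":0.3},{"slide":[0,0,0],"twist":0,"jaw":0.3},{"slide":[0,0,0],"twist":0,"jaw":0.3}]'; python3 -m jog '[{"slide":[0,0,0.005],"twist":0,"jaw":0.3},{"slide":[0,0,0.005],"twist":0,"jaw":0.3},{"slide":[0,0,0.005],"twist":0,"jaw":0.3},{"slide":[0,0,0],"twist":0,"jaw":0.3},{"slide":[0,0,0],"twist":0,"jaw":0.3}]'
```

```text
clock: 14.0
tool_pos: [0.5082, -0.0928, 0.0337]
eef_rot: [1.927, -2.478, -0.003]
contact_force: [-0.4, 0.7, -0.6]
gripper_width: 0.474
clock: 14.42
tool_pos: [0.5081, -0.0928, 0.0187]
eef_rot: [1.927, -2.478, -0.003]
contact_force: [0.2, -0.2, -0.4]
gripper_width: 0.473
```

No force: the ring is threaded. On down to the base.

```bash

python3 -m jog '[{"slide":[0,0,0.005],"twist":0,"jaw":0.3},{"slide":[0,0,0.005],"twist":0,"jaw":0.3},{"slide":[0,0,0.003],"twist":0,"jaw":0.3},{"slide":[0,0,0],"twist":0,"jaw":0.3},{"slide":[0,0,0],"twist":0,"jaw":0.3}]'; python3 -m jog '[{"slide":[0,0,0.0015],"twist":0,"jaw":0.3},{"slide":[0,0,0.0015],"twist":0,"jaw":0.3},{"slide":[0,0,0],"twist":0,"jaw":0.3},{"slide":[0,0,0],"twist":0,"jaw":0.3}]'
```

```text
clock: 14.83
tool_pos: [0.5082, -0.0928, 0.0058]
eef_rot: [1.927, -2.478, -0.003]
contact_force: [0.7, -0.2, 0.5]
gripper_width: 0.475
clock: 15.17
tool_pos: [0.5085, -0.0929, 0.0032]
eef_rot: [1.927, -2.479, -0.002]
contact_force: [0.3, 0.6, -0.6]
gripper_width: 0.47
```

```bash

python3 -m jog '[{"slide":[0,0,0.0015],"twist":0,"jaw":0.3},{"slide":[0,0,0],"twist":0,"jaw":0.3},{"slide":[0,0,0],"twist":0,"jaw":0.3}]'; python3 -m jog '[{"slide":[0,0,0.0015],"twist":0,"jaw":0.3},{"slide":[0,0,0],"twist":0,"jaw":0.3},{"slide":[0,0,0],"twist":0,"jaw":0.3}]'
```

```text
clock: 15.42
tool_pos: [0.5086, -0.0929, 0.003]
eef_rot: [1.927, -2.478, -0.001]
contact_force: [-4.4, 0.2, 13.8]
gripper_width: 0.474
clock: 15.67
tool_pos: [0.5087, -0.093, 0.0028]
eef_rot: [1.927, -2.478, -0.0]
contact_force: [-8.4, 2.0, 28.2]
gripper_width: 0.474
```

Seated on the base (force rises at just the expected height). Release and lift.

```bash

python3 -m jog '[{"slide":[0,0,-0.002],"twist":0,"jaw":0.3},{"slide":[0,0,0],"twist":0,"jaw":0.75},{"slide":[0,0,0],"twist":0,"jaw":0.75},{"slide":[0,0,0],"twist":0,"jaw":0.75},{"slide":[0,0,0],"twist":0,"jaw":0.75},{"slide":[0,0,0],"twist":0,"jaw":0.75},{"slide":[0,0,0],"twist":0,"jaw":0.75},{"slide":[0,0,-0.015],"twist":0,"jaw":0.75},{"slide":[0,0,-0.025],"twist":0,"jaw":0.75},{"slide":[0,0,-0.030],"twist":0,"jaw":0.75}]'; python3 -m jog '[{"slide":[0,0,-0.030],"twist":0,"jaw":0.75},{"slide":[0,0.020,-0.020],"twist":0,"jaw":0.75},{"slide":[0,0.03,0],"twist":0,"jaw":0.75},{"slide":[0,0.01,0],"twist":0,"jaw":0.75},{"slide":[0,0,0],"twist":0,"jaw":0.75},{"slide":[0,0,0],"twist":0,"jaw":0.75}]'
python3 - <<'E'
from h import *
c=cam('wrist'); P=pts(c); ok=c['depth']>0
r=np.hypot(P[...,0]-.509,P[...,1]+.093); hsv=cv2.cvtColor(c['frame'],cv2.COLOR_RGB2HSV)
k=ok&(r<.03)&(hsv[...,0]>12)&(hsv[...,0]<32)&(hsv[...,1]>100)&(P[...,2]>.033)
print('spacer top',k.sum(),np.percentile(P[k][:,2],[5,50,95]),cv2.minEnclosingCircle((P[k][:,:2]*1000).astype(np.float32)))
print(P[ok&(r<.015)&(P[...,2]>.0615)].mean(0))
E
python3 go.py .5 -.31 .11 -100
```

```text
clock: 16.5
tool_pos: [0.5067, -0.0925, 0.0712]
eef_rot: [1.926, -2.476, -0.007]
contact_force: [0.6, -0.4, 0.7]
gripper_width: 0.754
clock: 17.0
tool_pos: [0.4505, -0.0782, 0.1222]
eef_rot: [1.927, -2.479, -0.001]
contact_force: [0.3, 0.3, 0.1]
gripper_width: 0.751
spacer top 1183 [0.03463512 0.03609551 0.03735536] ((508.5537109375, -92.7916030883789), 21.8464298248291)
[ 0.50924805 -0.09193485  0.06366662]
slide [ 212.5 -104.3   12.2] mm; rows>= 6.0 twist -4.27 yaw -104.27 z [-0.001 -0.    -1.   ] t 17.05
```

Spacer top reads 36 mm (2 mm depth bias), centred on the spindle. On to the wheel.

```bash

python3 -m jog '[{"slide":[0.020,-0.005,0],"twist":-1,"jaw":0.75},{"slide":[0.032,-0.012,0],"twist":-1,"jaw":0.75},{"slide":[0.035,-0.016,0],"twist":-1,"jaw":0.75},{"slide":[0.035,-0.020,0],"twist":-1,"jaw":0.75},{"slide":[0.033,-0.020,0],"twist":0,"jaw":0.75},{"slide":[0.025,-0.012,0],"twist":0,"jaw":0.75},{"slide":[0.018,-0.008,0],"twist":0,"jaw":0.75},{"slide":[0,0,0],"twist":0,"jaw":0.75},{"slide":[0,0,0],"twist":0,"jaw":0.75},{"slide":[0,0,0],"twist":0,"jaw":0.75}]'
python3 - <<'E'
from h import *
c=cam('wrist'); P=pts(c); ok=c['depth']>0; s=arm.observe(); T=s['tool_pos']; R=cv2.Rodrigues(np.array(s['eef_rot']))[0]
r=np.hypot(P[...,0]-.55,P[...,1]+.32)
m=(ok&(r<.032)&(P[...,2]>.027)&(P[...,2]<.045)).astype(np.uint8); y,x=np.where(m)
X=np.array([ray(c,a,b,.036)[:2]*1000 for a,b in zip(x,y)]).astype(np.float32)
print('hub',len(x),cv2.minAreaRect(X),np.median(P[m>0][:,2]))
b=cv2.minAreaRect(X); print('corners',cv2.boxPoints(b))
print('px',x.min(),x.max(),y.min(),y.max(),T)
cr=c['frame'][max(0,y.min()-50):y.max()+50,x.min()-70:x.max()+70]; print(cr.shape,max(0,y.min()-50),x.min()-70)
cv2.imwrite('pics/w7.png',cv2.resize(cr,None,fx=3,fy=3,interpolation=2)[:,:,::-1])
E
python3 go.py .5498 -.320 .11 -100.3
```

```text
clock: 17.88
tool_pos: [0.5018, -0.2894, 0.1213]
eef_rot: [2.014, -2.409, -0.005]
contact_force: [0.4, 0.3, 0.3]
gripper_width: 0.749
hub 967 ((550.2620239257812, -321.33856201171875), (34.25364303588867, 33.145259857177734), 79.84571838378906) 0.03417409422188548
corners [[ 530.9295  -335.27536]
 [ 563.5556  -341.11887]
 [ 569.59454 -307.40176]
 [ 536.96844 -301.55826]]
px 326 364 125 162 [ 0.50182866 -0.28880849  0.12147368]
(137, 178, 3) 75 256
slide [ 22.2 -52.8  11.3] mm; rows>= 2.0 twist 0.13 yaw -100.17 z [-0.003  0.001 -1.   ] t 17.9333
```

```bash

python3 -m jog '[{"slide":[0.010,-0.020,0],"twist":0,"jaw":0.65},{"slide":[0.010,-0.022,0],"twist":0,"jaw":0.65},{"slide":[0.003,-0.010,0],"twist":0,"jaw":0.65},{"slide":[0,0,0.015],"twist":0,"jaw":0.65},{"slide":[0,0,0.025],"twist":0,"jaw":0.65},{"slide":[0,0,0.015],"twist":0,"jaw":0.65},{"slide":[0,0,0.010],"twist":0,"jaw":0.65},{"slide":[0,0,0],"twist":0,"jaw":0.65},{"slide":[0,0,0],"twist":0,"jaw":0.65},{"slide":[0,0,0],"twist":0,"jaw":0.65}]'; python3 go.py .5503 -.3213 -.005 -100.15
```

```text
clock: 18.77
tool_pos: [0.5496, -0.3222, 0.0583]
eef_rot: [2.014, -2.41, 0.001]
contact_force: [0.1, -1.2, 0.8]
gripper_width: 0.651
slide [-1.  -0.6 63.3] mm; rows>= 2.0 twist -0.07 yaw -100.22 z [-0.001 -0.001 -1.   ] t 18.7667
```

```bash

python3 -m jog '[{"slide":[-0.001,-0.0005,0.014],"twist":0,"jaw":0.65},{"slide":[0,0,0.016],"twist":0,"jaw":0.65},{"slide":[0,0,0.012],"twist":0,"jaw":0.65},{"slide":[0,0,0.008],"twist":0,"jaw":0.65},{"slide":[0,0,0.005],"twist":0,"jaw":0.65},{"slide":[0,0,0.003],"twist":0,"jaw":0.65},{"slide":[0,0,0],"twist":0,"jaw":0.65},{"slide":[0,0,0],"twist":0,"jaw":0.65}]'; python3 -m jog '[{"slide":[0,0,0.004],"twist":0,"jaw":0.65},{"slide":[0,0,0],"twist":0,"jaw":0.65},{"slide":[0,0,0],"twist":0,"jaw":0.65}]'; python3 go.py .5503 -.3213 -.005 -100.15
```

```text
clock: 19.43
tool_pos: [0.5494, -0.3215, -0.0006]
eef_rot: [2.013, -2.41, -0.001]
contact_force: [0.7, -0.9, 0.5]
gripper_width: 0.648
clock: 19.68
tool_pos: [0.5492, -0.3214, -0.0047]
eef_rot: [2.013, -2.41, -0.002]
contact_force: [-0.1, 0.0, 0.9]
gripper_width: 0.647
slide [-0.3 -1.1  0.3] mm; rows>= 1.0 twist -0.11 yaw -100.26 z [-0.002 -0.    -1.   ] t 19.6833
```

```bash

python3 -m jog '[{"slide":[0,-0.001,0],"twist":0,"jaw":0.3},{"slide":[0,0,0],"twist":0,"jaw":0.3},{"slide":[0,0,0],"twist":0,"jaw":0.3},{"slide":[0,0,0],"twist":0,"jaw":0.3},{"slide":[0,0,0],"twist":0,"jaw":0.3},{"slide":[0,0,0],"twist":0,"jaw":0.3},{"slide":[0,0,0],"twist":0,"jaw":0.3},{"slide":[0,0,0],"twist":0,"jaw":0.3}]'
```

```text
clock: 20.35
tool_pos: [0.5502, -0.3216, -0.0048]
eef_rot: [2.013, -2.41, -0.002]
contact_force: [0.5, 0.6, 1.4]
gripper_width: 0.366
```

Hub gripped (33.7 mm). Lift and carry to a viewing pose 45 mm short of the spindle, turning to the fixture's angle.

```bash

python3 -m jog '[{"slide":[0,0,-0.006],"twist":0,"jaw":0.3},{"slide":[0,0,-0.012],"twist":0,"jaw":0.3},{"slide":[0,0,-0.020],"twist":0,"jaw":0.3},{"slide":[0,0,-0.024],"twist":0,"jaw":0.3},{"slide":[0,0,-0.024],"twist":1,"jaw":0.3},{"slide":[0,0,-0.018],"twist":1,"jaw":0.3},{"slide":[0,0,-0.012],"twist":1,"jaw":0.3},{"slide":[0,0,-0.004],"twist":0.9,"jaw":0.3},{"slide":[0,0,0],"twist":0,"jaw":0.3},{"slide":[0,0,0],"twist":0,"jaw":0.3}]';  python3 go.py .4656 -.0815 .115 -104.15
```

```text
clock: 21.18
tool_pos: [0.5498, -0.3212, 0.1146]
eef_rot: [1.93, -2.476, -0.003]
contact_force: [-1.2, -0.5, -1.8]
gripper_width: 0.369
slide [-2.119e+02  1.402e+02 -1.000e-01] mm; rows>= 7.0 twist 0.01 yaw -104.14 z [-0.003  0.    -1.   ] t 21.1833
```

```bash

python3 -m jog '[{"slide":[-0.010,0.007,0],"twist":0,"jaw":0.3},{"slide":[-0.020,0.015,0],"twist":0,"jaw":0.3},{"slide":[-0.026,0.021,0],"twist":0,"jaw":0.3},{"slide":[-0.028,0.022,0],"twist":0,"jaw":0.3},{"slide":[-0.028,0.022,0],"twist":0,"jaw":0.3},{"slide":[-0.028,0.020,0],"twist":0,"jaw":0.3},{"slide":[-0.028,0.015,0],"twist":0,"jaw":0.3},{"slide":[-0.022,0.011,0],"twist":0,"jaw":0.3},{"slide":[-0.014,0.005,0],"twist":0,"jaw":0.3},{"slide":[-0.008,0.002,0],"twist":0,"jaw":0.3}]'; python3 -m jog '[{"slide":[0,0,0],"twist":0,"jaw":0.3},{"slide":[0,0,0],"twist":0,"jaw":0.3},{"slide":[0,0,0],"twist":0,"jaw":0.3},{"slide":[0,0,0],"twist":0,"jaw":0.3}]'
python3 - <<'E'
from h import *
c=cam('wrist'); s=arm.observe(); T=s['tool_pos']; R=cv2.Rodrigues(np.array(s['eef_rot']))[0]
P=pts(c); Q=(P-T)@R*1000; ok=c['depth']>0
k=ok&(P[...,2]>.0615)&(P[...,2]<.072)&(np.hypot(P[...,0]-.509,P[...,1]+.0925)<.02)
print('tip',k.sum(),P[k].mean(0)*1000,'tool',Q[k].mean(0),'T',T)
k=ok&(np.hypot(Q[...,0],Q[...,1])<60)&(Q[...,2]>-60)&(Q[...,2]<20)
for z in range(-50,20,5):
    j=k&(Q[...,2]>z)&(Q[...,2]<z+5)
    if j.sum()>20: print(z,j.sum(),Q[j].min(0).round(1),Q[j].max(0).round(1))
j=k&(abs(Q[...,0])<16)&(Q[...,2]<-20); print('hub top edge y',np.percentile(Q[j][:,1],[0.5,2,98]),np.median(Q[j][:,2]))
save(c,'w8.png')
E
```

```text
clock: 22.02
tool_pos: [0.4647, -0.0789, 0.114]
eef_rot: [1.933, -2.472, -0.006]
contact_force: [-0.5, 0.7, -0.8]
gripper_width: 0.37
clock: 22.35
tool_pos: [0.4666, -0.0832, 0.115]
eef_rot: [1.926, -2.479, -0.002]
contact_force: [0.2, 0.7, -0.9]
gripper_width: 0.367
tip 128 [509.57694402 -92.15295251  63.66267399] tool [ -1.88019636 -44.08949022  51.26179747] T [ 0.46651282 -0.08307233  0.11502622]
-50 227 [-27.2 -11.4 -50. ] [ 27.8  -4.1 -45. ]
-45 290 [-28.3 -17.4 -45. ] [ 28.8  16.1 -40. ]
-40 1648 [-29.2 -17.7 -40. ] [ 29.6  17.5 -35. ]
-35 438 [-32.9 -17.7 -35. ] [ 32.7   4.1 -30. ]
-30 412 [-32.6 -17.6 -30. ] [ 33.5   5.4 -25. ]
-25 373 [-29.5 -17.7 -25. ] [ 29.9  10.9 -20. ]
-20 367 [-25.  -17.5 -20. ] [ 25.   11.1 -15. ]
-15 1162 [-41.  -43.4 -15. ] [ 41.2  41.7 -10. ]
-10 5392 [-43.8 -45.1 -10. ] [44.8 44.6 -5. ]
-5 52 [-10.6 -44.6  -5. ] [17.7 10.8 -2.3]
hub top edge y [-17.54188686 -17.39377959  16.57928515] -38.34636477471744
```

View pics/w8.png

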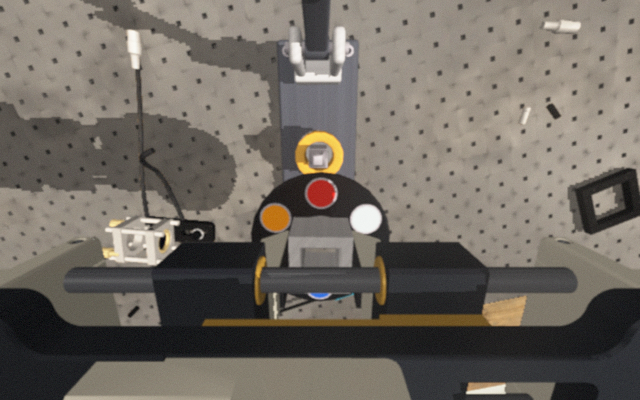

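Wheel held level, hub in line, spindle with spacer seen at (319,155), straight ahead. Move over it and down to just above the tip.

```bash

python3 -m jog '[{"slide":[-0.0009,-0.012,0],"twist":0,"jaw":0.3},{"slide":[-0.0008,-0.018,0],"twist":0,"jaw":0.3},{"slide":[0,-0.010,0],"twist":0,"jaw":0.3},{"slide":[0,-0.0035,0.010],"twist":0,"jaw":0.3},{"slide":[0,0,0.015],"twist":0,"jaw":0.3},{"slide":[0,0,0.012],"twist":0,"jaw":0.3},{"slide":[0,0,0.006],"twist":0,"jaw":0.3},{"slide":[0,0,0],"twist":0,"jaw":0.3},{"slide":[0,0,0],"twist":0,"jaw":0.3},{"slide":[0,0,0],"twist":0,"jaw":0.3}]'; python3 go.py .5092 -.0924 .055 -104.15
```

```text
clock: 23.23
tool_pos: [0.5093, -0.0908, 0.0725]
eef_rot: [1.93, -2.477, -0.001]
contact_force: [0.4, -0.3, -1.0]
gripper_width: 0.368
slide [ 1.5 -0.3 17.5] mm; rows>= 1.0 twist -0.02 yaw -104.17 z [-0.002 -0.    -1.   ] t 23.2333
```

```bash

python3 -m jog '[{"slide":[0.0012,0,0.003],"twist":0,"jaw":0.3},{"slide":[0,0,0.004],"twist":0,"jaw":0.3},{"slide":[0,0,0.004],"twist":0,"jaw":0.3},{"slide":[0,0,0.003],"twist":0,"jaw":0.3},{"slide":[0,0,0],"twist":0,"jaw":0.3},{"slide":[0,0,0],"twist":0,"jaw":0.3}]'; python3 go.py .5092 -.0924 .055 -104.15;python3 -m jog '[{"slide":[0,0,0.002],"twist":0,"jaw":0.3},{"slide":[0,0,0.002],"twist":0,"jaw":0.3},{"slide":[0,0,0.002],"twist":0,"jaw":0.3},{"slide":[0,0,0],"twist":0,"jaw":0.3}]'; python3 go.py .5092 -.0924 .055 -104.15
```

```text
clock: 23.73
tool_pos: [0.5084, -0.0918, 0.0579]
eef_rot: [1.929, -2.476, -0.003]
contact_force: [0.1, -0.8, -0.6]
gripper_width: 0.364
slide [ 0.4 -0.9  2.9] mm; rows>= 1.0 twist -0.0 yaw -104.15 z [-0.003 -0.    -1.   ] t 23.7333
clock: 24.07
tool_pos: [0.5084, -0.0918, 0.0518]
eef_rot: [1.929, -2.477, -0.003]
contact_force: [-0.0, 0.8, -2.0]
gripper_width: 0.369
slide [ 0.3 -0.9 -3.2] mm; rows>= 1.0 twist -0.01 yaw -104.16 z [-0.003 -0.    -1.   ] t 24.0667
```

```bash

python3 -m jog '[{"slide":[0,-0.0005,0.002],"twist":0,"jaw":0.3},{"slide":[0,0,0.002],"twist":0,"jaw":0.3},{"slide":[0,0,0.002],"twist":0,"jaw":0.3},{"slide":[0,0,0],"twist":0,"jaw":0.3},{"slide":[0,0,0],"twist":0,"jaw":0.3}]'; python3 -m jog '[{"slide":[0,0,0.003],"twist":0,"jaw":0.3},{"slide":[0,0,0.003],"twist":0,"jaw":0.3},{"slide":[0,0,0.003],"twist":0,"jaw":0.3},{"slide":[0,0,0],"twist":0,"jaw":0.3},{"slide":[0,0,0],"twist":0,"jaw":0.3}]'
```

```text
clock: 24.48
tool_pos: [0.509, -0.092, 0.046]
eef_rot: [1.929, -2.477, -0.002]
contact_force: [1.0, -0.2, -0.4]
gripper_width: 0.368
clock: 24.9
tool_pos: [0.5088, -0.0919, 0.0368]
eef_rot: [1.929, -2.477, -0.003]
contact_force: [0.1, 0.4, -0.7]
gripper_width: 0.364
```

```bash

python3 -m jog '[{"slide":[0,0,0.0015],"twist":0,"jaw":0.3},{"slide":[0,0,0.001],"twist":0,"jaw":0.3},{"slide":[0,0,0],"twist":0,"jaw":0.3},{"slide":[0,0,0],"twist":0,"jaw":0.3}]'; python3 -m jog '[{"slide":[0,0,0.001],"twist":0,"jaw":0.3},{"slide":[0,0,0],"twist":0,"jaw":0.3},{"slide":[0,0,0],"twist":0,"jaw":0.3}]';python3 -m jog '[{"slide":[0,0,0.001],"twist":0,"jaw":0.3},{"slide":[0,0,0],"twist":0,"jaw":0.3},{"slide":[0,0,0],"twist":0,"jaw":0.3}]'
```

```text
clock: 25.23
tool_pos: [0.5091, -0.092, 0.0347]
eef_rot: [1.93, -2.477, -0.002]
contact_force: [0.4, 0.5, -1.2]
gripper_width: 0.368
clock: 25.48
tool_pos: [0.5091, -0.092, 0.0337]
eef_rot: [1.93, -2.477, -0.002]
contact_force: [-0.2, -0.5, -1.9]
gripper_width: 0.369
clock: 25.73
tool_pos: [0.5093, -0.092, 0.0331]
eef_rot: [1.93, -2.477, -0.001]
contact_force: [-1.2, 1.0, 4.9]
gripper_width: 0.372
```

Contact at the predicted height. Release and rise well above the raised lever.

```bash

python3 -m jog '[{"slide":[0,0,0],"twist":0,"jaw":0.6},{"slide":[0,0,0],"twist":0,"jaw":0.6},{"slide":[0,0,0],"twist":0,"jaw":0.6},{"slide":[0,0,0],"twist":0,"jaw":0.6},{"slide":[0,0,0],"twist":0,"jaw":0.6},{"slide":[0,0,0],"twist":0,"jaw":0.6},{"slide":[0,0,-0.010],"twist":0,"jaw":0.6},{"slide":[0,0,-0.020],"twist":0,"jaw":0.6},{"slide":[0,0.010,-0.030],"twist":0,"jaw":0.6},{"slide":[0,0.030,-0.020],"twist":0,"jaw":0.6}]'; python3 -m jog '[{"slide":[0,0.010,-0.010],"twist":0,"jaw":0.6},{"slide":[0,0,0],"twist":0,"jaw":0.6},{"slide":[0,0,0],"twist":0,"jaw":0.6},{"slide":[0,0,0],"twist":0,"jaw":0.6}]'
python3 - <<'E'
from h import *
c=cam('wrist'); P=pts(c); ok=c['depth']>0
r=np.hypot(P[...,0]-.509,P[...,1]+.0925)
for a,b in((0,.007),(.0125,.0165),(.028,.043)):
    k=ok&(r>a)&(r<b)&(P[...,2]>.03); print(a,k.sum(),np.percentile(P[k][:,2],[5,50,95]))
k=ok&(r>.026)&(r<.044)&(P[...,2]>.03)&(P[...,2]<.05); A=np.c_[P[k][:,:2]-[.509,-.0925],np.ones(k.sum())]; print('disc plane',np.linalg.lstsq(A,P[k][:,2],rcond=None)[0])
m=ok&(r<.03)&(P[...,2]>.065)&(P[...,2]<.08); print('hub',cv2.minAreaRect((P[m][:,:2]*1000).astype(np.float32)))
hsv=cv2.cvtColor(c['frame'],cv2.COLOR_RGB2HSV); m=((hsv[...,0]<6)|(hsv[...,0]>174))&(hsv[...,1]>130)&ok&(P[...,2]>.15)&(P[...,2]<.25); print('bar',m.sum(),P[m].mean(0) if m.any() else 0,P[m].max(0))
save(c,'w9.png')
a=np.radians(-14.15); x=np.array([np.cos(a),np.sin(a)]); y=np.array([-np.sin(a),np.cos(a)]); S=np.array([.5092,-.0924])
for fx in(140,38,10,-40): print(fx,S+fx/1000*x-.027*y)
E
python3 go.py .638 -.154 .22 -104.15
```

```text
clock: 26.57
tool_pos: [0.4751, -0.0828, 0.1157]
eef_rot: [-1.928, 2.476, -0.005]
contact_force: [0.5, -0.2, 0.8]
gripper_width: 0.603
clock: 26.9
tool_pos: [0.4616, -0.0801, 0.123]
eef_rot: [1.93, -2.478, -0.0]
contact_force: [-0.4, 0.2, -0.0]
gripper_width: 0.601
0 213 [0.05489997 0.06239207 0.06471764]
0.0125 616 [0.0573461  0.07210655 0.07334052]
0.028 25127 [0.0421188  0.22975044 0.25266811]
disc plane [-6.75247162e-05  1.43663596e-03  4.24795719e-02]
hub ((509.1560974121094, -91.85647583007812), (34.06779098510742, 34.18275451660156), 75.10443878173828)
slide [  28.6 -189.2  -97.8] mm; rows>= 6.0 twist -0.02 yaw -104.17 z [-0.002 -0.    -1.   ] t 26.95Traceback (most recent call last):
  File "<stdin>", line 8, in <module>
    return umr_maximum(a, axis, None, out, keepdims, initial, where)
ValueError: zero-size array to reduction operation maximum which has no identity
```

Wheel is flat: hub top reads 72 mm, disc top 42.5 mm with no tilt (again ~-2 mm bias). Now rise and go over the lever to behind its bar, offset to one end, gripper closed.

```bash

python3 -m jog '[{"slide":[0,0,-0.020],"twist":0,"jaw":0},{"slide":[0,0,-0.030],"twist":0,"jaw":0},{"slide":[0.005,0,-0.030],"twist":0,"jaw":0},{"slide":[0.012,0,-0.020],"twist":0,"jaw":0},{"slide":[0.012,0,-0.010],"twist":0,"jaw":0},{"slide":[0,-0.015,0],"twist":0,"jaw":0},{"slide":[0,-0.030,0],"twist":0,"jaw":0},{"slide":[0,-0.030,0],"twist":0,"jaw":0},{"slide":[0,-0.030,0],"twist":0,"jaw":0},{"slide":[0,-0.030,0],"twist":0,"jaw":0}]'; python3 -m jog '[{"slide":[0,-0.030,0],"twist":0,"jaw":0},{"slide":[0,-0.024,0],"twist":0,"jaw":0},{"slide":[0,0,0],"twist":0,"jaw":0},{"slide":[0,0,0],"twist":0,"jaw":0},{"slide":[0,0,0],"twist":0,"jaw":0}]'
python3 go.py .638 -.154 .165 -104.15
python3 - <<'E'
from h import *
T=arm.observe()['tool_pos']; R=cv2.Rodrigues(np.array(arm.observe()['eef_rot']))[0]
for n in('side','top'):
    c=cam(n);P=pts(c);hsv=cv2.cvtColor(c['frame'],cv2.COLOR_RGB2HSV); m=((hsv[...,0]<6)|(hsv[...,0]>174))&(hsv[...,1]>130)&(P[...,2]>.15)&(P[...,2]<.25)&(np.hypot(P[...,0]-.607,P[...,1]+.117)<.07)
    Q=(P-T)@R*1000; print(n,m.sum(),'bar',P[m].mean(0),'tool',Q[m].mean(0),Q[m].min(0),Q[m].max(0))
E
```

```text
clock: 27.78
tool_pos: [0.5863, -0.1415, 0.2312]
eef_rot: [1.928, -2.477, -0.004]
contact_force: [0.9, 0.6, 0.5]
gripper_width: 0.006
clock: 28.2
tool_pos: [0.6364, -0.1538, 0.2308]
eef_rot: [1.929, -2.475, -0.006]
contact_force: [0.2, -0.1, 0.8]
gripper_width: 0.001
slide [-0.2 -1.9 65.8] mm; rows>= 2.0 twist -0.0 yaw -104.15 z [-0.005  0.001 -1.   ] t 28.2
side 97 bar [ 0.61011342 -0.11083153  0.1993827 ] tool [-35.24127117  35.81818828  31.56066268] [-63.56075814  26.52043715  25.98618956] [-2.90887564 41.6000934  42.46964525]
top 46 bar [ 0.61181813 -0.09983452  0.20325087] tool [-46.31910656  36.87316418  27.69132876] [-58.26442735  30.85213239  23.30186357] [-34.39716438  42.69729144  36.0805682 ]
```

Bar centre is 36 mm towards the robot from the tool, spanning tool x -63 to -3: 16 mm clear. Lower beside it and pull forwards.

```bash

python3 -m jog '[{"slide":[0,0,0.015],"twist":0,"jaw":0},{"slide":[0,0,0.020],"twist":0,"jaw":0},{"slide":[0,0,0.018],"twist":0,"jaw":0},{"slide":[0,0,0.011],"twist":0,"jaw":0},{"slide":[0,0.002,0],"twist":0,"jaw":0},{"slide":[0,0.006,0],"twist":0,"jaw":0},{"slide":[0,0.006,0],"twist":0,"jaw":0},{"slide":[0,0.006,0],"twist":0,"jaw":0},{"slide":[0,0.006,0],"twist":0,"jaw":0},{"slide":[0,0.006,0],"twist":0,"jaw":0}]'; python3 -m jog '[{"slide":[0,0.008,0],"twist":0,"jaw":0},{"slide":[0,0.010,0],"twist":0,"jaw":0},{"slide":[0,0.010,0],"twist":0,"jaw":0},{"slide":[0,0.010,0],"twist":0,"jaw":0},{"slide":[0,0.010,0],"twist":0,"jaw":0}]'
python3 go.py .553 -.128 .165 -104.15
```

```text
clock: 29.13
tool_pos: [0.6068, -0.1464, 0.1702]
eef_rot: [-1.93, 2.478, -0.003]
contact_force: [2.3, -0.7, 1.2]
gripper_width: 0.005
clock: 29.55
tool_pos: [0.5583, -0.1343, 0.1684]
eef_rot: [1.929, -2.477, -0.002]
contact_force: [1.3, -0.5, -2.0]
gripper_width: 0.004
slide [-4.8  6.7  3.4] mm; rows>= 1.0 twist -0.02 yaw -104.17 z [-0.003 -0.    -1.   ] t 29.55
```

```bash

python3 -m jog '[{"slide":[0,0.010,0],"twist":0,"jaw":0},{"slide":[0,0.010,0],"twist":0,"jaw":0},{"slide":[0,0.004,0],"twist":0,"jaw":0},{"slide":[0,0,0],"twist":0,"jaw":0},{"slide":[0,0,0],"twist":0,"jaw":0}]'
cat > bar.py <<'E'
from h import *
s=arm.observe(); T=s['tool_pos']; R=cv2.Rodrigues(np.array(s['eef_rot']))[0]
a=np.radians(-14.15); x=np.array([np.cos(a),np.sin(a)]); y=np.array([-np.sin(a),np.cos(a)]); S=np.array([.5092,-.0924])
f=lambda p: ((p[:2]-S)@x*1000,(p[:2]-S)@y*1000,p[2]*1000)
print('tool fx',f(T))
for n in('side','top'):
    c=cam(n);P=pts(c);hsv=cv2.cvtColor(c['frame'],cv2.COLOR_RGB2HSV); m=((hsv[...,0]<6)|(hsv[...,0]>174))&(hsv[...,1]>130)&(P[...,2]>.06)&(P[...,2]<.25)&(np.hypot(P[...,0]-.53,P[...,1]+.10)<.12)
    if m.sum()>5: print(n,m.sum(),'bar fixture',np.round(f(P[m].mean(0)),1))
    save(c,n+'_bar.png')
E
python3 bar.py
```

```text
clock: 29.97
tool_pos: [0.5358, -0.1286, 0.1688]
eef_rot: [1.929, -2.477, -0.002]
contact_force: [-0.2, -0.8, -0.2]
gripper_width: 0.008
tool fx (np.float64(34.623426086500736), np.float64(-28.610974659775625), np.float64(168.76415296662026))
side 102 bar fixture [ 12.7   6.9 185.2]
top 27 bar fixture [ 10.1  22.2 188.8]
```

Bar now at about 57°. Rise over it and press it down along its arc from above.

```bash

python3 -m jog '[{"slide":[0,-0.004,-0.012],"twist":0,"jaw":0},{"slide":[0,0,-0.020],"twist":0,"jaw":0},{"slide":[-0.010,0.010,0],"twist":0,"jaw":0},{"slide":[-0.010,0.016,0],"twist":0,"jaw":0},{"slide":[0,0.008,0],"twist":0,"jaw":0},{"slide":[0,0,0.010],"twist":0,"jaw":0},{"slide":[0,0,0.008],"twist":0,"jaw":0},{"slide":[0,0.002,0.006],"twist":0,"jaw":0},{"slide":[0,0.003,0.005],"twist":0,"jaw":0},{"slide":[0,0.003,0.005],"twist":0,"jaw":0}]'; python3 bar.py
```

```text
clock: 30.9
tool_pos: [0.5027, -0.1003, 0.166]
eef_rot: [1.927, -2.476, -0.006]
contact_force: [-11.8, 0.8, 18.5]
gripper_width: 0.001
tool fx (np.float64(-4.328571431359133), np.float64(-9.215231313270692), np.float64(166.03202899857283))
side 71 bar fixture [  6.4  16.8 181.1]
```

The tool is a little too far forward of the bar (−4 vs +6). Ease off, shift back, then press again.

```bash

python3 -m jog '[{"slide":[0,0,-0.008],"twist":0,"jaw":0},{"slide":[0,0,-0.008],"twist":0,"jaw":0},{"slide":[0,-0.010,0],"twist":0,"jaw":0},{"slide":[0,-0.003,0],"twist":0,"jaw":0},{"slide":[0,0,0],"twist":0,"jaw":0},{"slide":[0,0,0.005],"twist":0,"jaw":0},{"slide":[0,0,0.005],"twist":0,"jaw":0},{"slide":[0,0.002,0.004],"twist":0,"jaw":0},{"slide":[0,0.002,0.004],"twist":0,"jaw":0},{"slide":[0,0.003,0.004],"twist":0,"jaw":0}]'; python3 bar.py
```

```text
clock: 31.83
tool_pos: [0.5063, -0.1005, 0.1605]
eef_rot: [1.926, -2.473, -0.01]
contact_force: [-14.6, 3.2, 20.0]
gripper_width: 0.003
tool fx (np.float64(-0.8604024153363158), np.float64(-8.608634724359717), np.float64(160.45672720871627))
side 86 bar fixture [ -4.2  11.4 172. ]
```

Force is mainly along the lever (too much down, too little forward); follow the tangent instead.

```bash

python3 -m jog '[{"slide":[0,0.005,-0.001],"twist":0,"jaw":0},{"slide":[0,0.0057,0.0055],"twist":0,"jaw":0},{"slide":[0,0.0055,0.006],"twist":0,"jaw":0},{"slide":[0,0.005,0.0064],"twist":0,"jaw":0},{"slide":[0,0.0044,0.0067],"twist":0,"jaw":0}]'; python3 bar.py
```

```text
clock: 32.35
tool_pos: [0.4839, -0.0949, 0.1363]
eef_rot: [1.929, -2.476, -0.003]
contact_force: [-2.5, 0.3, 2.2]
gripper_width: 0.005
tool fx (np.float64(-23.9074322570754), np.float64(-8.556402282757961), np.float64(136.2909450085652))
side 80 bar fixture [-24.6  13.2 147.6]
```

```bash

python3 -m jog '[{"slide":[0,0.004,0.0068],"twist":0,"jaw":0},{"slide":[0,0.0035,0.0072],"twist":0,"jaw":0},{"slide":[0,0.003,0.0074],"twist":0,"jaw":0},{"slide":[0,0.0025,0.0075],"twist":0,"jaw":0},{"slide":[0,0.002,0.0075],"twist":0,"jaw":0},{"slide":[0,0.001,0.006],"twist":0,"jaw":0},{"slide":[0,0,0],"twist":0,"jaw":0}]'; python3 -m jog '[{"slide":[0,0.0005,0.004],"twist":0,"jaw":0},{"slide":[0,0.0005,0.004],"twist":0,"jaw":0},{"slide":[0,0,0.003],"twist":0,"jaw":0},{"slide":[0,0,0],"twist":0,"jaw":0},{"slide":[0,0,0],"twist":0,"jaw":0}]';python3 bar.py
```

```text
clock: 33.03
tool_pos: [0.4686, -0.0911, 0.0932]
eef_rot: [1.929, -2.476, -0.004]
contact_force: [-0.0, -0.1, -0.6]
gripper_width: 0.007
clock: 33.45
tool_pos: [0.4688, -0.0911, 0.0837]
eef_rot: [1.93, -2.477, -0.002]
contact_force: [0.2, 0.2, -0.2]
gripper_width: 0.009
tool fx (np.float64(-39.50140551186284), np.float64(-8.592999579597828), np.float64(83.67161578641105))
side 75 bar fixture [-42.5  12.2  94.4]
```

```bash

python3 -m jog '[{"slide":[0,0,0.002],"twist":0,"jaw":0},{"slide":[0,0,0.002],"twist":0,"jaw":0},{"slide":[0,0,0],"twist":0,"jaw":0}]'; python3 -m jog '[{"slide":[0,0,0.001],"twist":0,"jaw":0},{"slide":[0,0,0.001],"twist":0,"jaw":0},{"slide":[0,0,0],"twist":0,"jaw":0},{"slide":[0,0,0],"twist":0,"jaw":0}]';python3 -m jog '[{"slide":[0,0,0.001],"twist":0,"jaw":0},{"slide":[0,0,0],"twist":0,"jaw":0},{"slide":[0,0,0],"twist":0,"jaw":0}]'
```

```text
clock: 33.8
tool_pos: [0.4687, -0.091, 0.0796]
eef_rot: [1.93, -2.477, -0.002]
contact_force: [-0.4, 0.4, 0.5]
gripper_width: 0.005
clock: 34.13
tool_pos: [0.4686, -0.091, 0.0777]
eef_rot: [1.93, -2.477, -0.002]
contact_force: [0.5, 0.8, -0.2]
gripper_width: 0.003
clock: 34.38
tool_pos: [0.4686, -0.0911, 0.0767]
eef_rot: [1.93, -2.477, -0.002]
contact_force: [-0.2, 0.3, -0.4]
gripper_width: 0.005
```

```bash

python3 -m jog '[{"slide":[0,0,0.001],"twist":0,"jaw":0},{"slide":[0,0,0],"twist":0,"jaw":0},{"slide":[0,0,0],"twist":0,"jaw":0}]'; python3 -m jog '[{"slide":[0,0,0.001],"twist":0,"jaw":0},{"slide":[0,0,0],"twist":0,"jaw":0},{"slide":[0,0,0],"twist":0,"jaw":0}]';python3 bar.py
```

```text
clock: 34.63
tool_pos: [0.4686, -0.0911, 0.0757]
eef_rot: [1.929, -2.477, -0.002]
contact_force: [-0.7, -0.2, 0.5]
gripper_width: 0.004
clock: 34.88
tool_pos: [0.4686, -0.091, 0.0747]
eef_rot: [1.93, -2.477, -0.002]
contact_force: [0.0, -0.6, 0.2]
gripper_width: 0.005
tool fx (np.float64(-39.70512265276884), np.float64(-8.606550121092457), np.float64(74.69282337151512))
side 77 bar fixture [-42.8  12.5  86.2]
```

```bash

python3 -m jog '[{"slide":[0,0,0.001],"twist":0,"jaw":0},{"slide":[0,0,0],"twist":0,"jaw":0},{"slide":[0,0,0],"twist":0,"jaw":0}]'; python3 -m jog '[{"slide":[0,0,0.001],"twist":0,"jaw":0},{"slide":[0,0,0],"twist":0,"jaw":0},{"slide":[0,0,0],"twist":0,"jaw":0}]';python3 bar.py
```

```text
clock: 35.23
tool_pos: [0.4687, -0.0911, 0.0743]
eef_rot: [1.93, -2.477, -0.001]
contact_force: [-0.9, -0.2, 6.3]
gripper_width: 0.005
clock: 35.48
tool_pos: [0.4688, -0.0911, 0.0739]
eef_rot: [1.929, -2.477, -0.001]
contact_force: [-4.1, 1.8, 13.7]
gripper_width: 0.008
tool fx (np.float64(-39.527054102943794), np.float64(-8.61233467194735), np.float64(73.93937072648166))
side 77 bar fixture [-42.7  12.5  85.9]
```

Pad meets the hub (13.7 N, bar stops at ~84 mm). Lift away and check.

```bash

python3 -m jog '[{"slide":[0,0,-0.004],"twist":0,"jaw":0},{"slide":[0,0,-0.015],"twist":0,"jaw":0},{"slide":[0,0.010,-0.030],"twist":0,"jaw":0},{"slide":[0,0.020,-0.030],"twist":0,"jaw":0},{"slide":[0,0.020,-0.025],"twist":0,"jaw":0},{"slide":[0,0.006,-0.010],"twist":0,"jaw":0},{"slide":[0,0,0],"twist":0,"jaw":0},{"slide":[0,0,0],"twist":0,"jaw":0},{"slide":[0,0,0],"twist":0,"jaw":0},{"slide":[0,0,0],"twist":0,"jaw":0}]'
python3 bar.py; python3 - <<'E'
from h import *
c=cam('wrist'); P=pts(c); ok=c['depth']>0; hsv=cv2.cvtColor(c['frame'],cv2.COLOR_RGB2HSV)
m=((hsv[...,0]<6)|(hsv[...,0]>174))&(hsv[...,1]>130)&ok&(P[...,2]>.07)&(P[...,2]<.12); print('bar',m.sum(),P[m].mean(0),np.percentile(P[m][:,2],95))
r=np.hypot(P[...,0]-.509,P[...,1]+.0925); k=ok&(r>.026)&(r<.044)&(P[...,2]>.03)&(P[...,2]<.05); A=np.c_[P[k][:,:2]-[.509,-.0925],np.ones(k.sum())]; print('disc plane',k.sum(),np.linalg.lstsq(A,P[k][:,2],rcond=None)[0])
a=np.radians(-14.15); xx=np.array([np.cos(a),np.sin(a)])
f=(P[...,:2]-[.5092,-.0924]); fx=f@xx*1000; fy=f@[-xx[1],xx[0]]*1000
for x0 in range(-30,60,15):
    k=ok&(abs(fx-x0)<4)&(abs(fy)<5); print('arm top at',x0,k.sum(),np.median(P[k][:,2]) if k.any() else 0)
s=cam('side')['frame'][140:290,240:440]; w=c['frame'][:,:]
cv2.imwrite('pics/final.png',np.vstack([cv2.resize(w[0:240,120:520],(500,300)),cv2.resize(s,(400,300)).repeat(1,0)[:, :400] if 0 else cv2.copyMakeBorder(cv2.resize(s,(400,300)),0,0,0,100,0)])[:,:,::-1])
E
```

```text
clock: 36.42
tool_pos: [0.4144, -0.0773, 0.1857]
eef_rot: [1.929, -2.476, -0.004]
contact_force: [0.4, -0.3, 0.5]
gripper_width: 0.006
tool fx (np.float64(-95.64856234441868), np.float64(-8.543290251021485), np.float64(185.7429273417594))
side 98 bar fixture [-42.4   6.5  86.5]
bar 837 [ 0.47067708 -0.08250968  0.08786815] 0.08974141161286942
disc plane 2951 [-7.67246460e-05  1.42502948e-03  4.24364081e-02]
arm top at -30 93 0.08663455784567238
arm top at -15 90 0.08674380685219196
arm top at 0 103 0.09213097216832375
arm top at 15 110 0.08669569545405775
arm top at 30 109 0.08677554243069992
arm top at 45 116 0.08655393928155272
```

View pics/final.png

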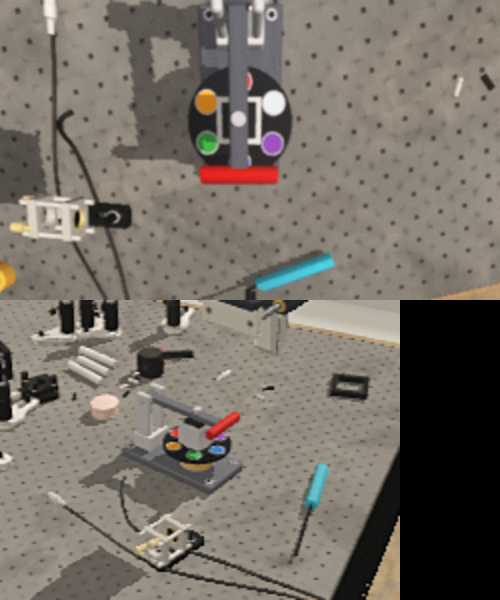

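The arm is level all along (86.6 mm top, 88.5 nominal less the 2 mm bias). Its pad is on the hub, the wheel is flat, and the bystanders look undisturbed. Handing in.

```bash
python3 -c "
from bench import arm
print(arm.finish_job(), arm.observe()['clock'])"
```

```text
the job is handed in; nothing more can be done
the job is handed in; nothing more can be done
```

The fixture is built in the order asked and handed in: spacer on the base, filter wheel on the spacer, clamp arm shut on the hub. It took about 36 s of the 72 s allowed, and no verdict came back.

**Spacer:** it went down over the spindle without force until contact at the expected height. I then pressed it to 28 N on the wrist sensor.

**Wheel:** it was lowered in hand to a light contact of about 5 N, then released. The disc shows no measurable tilt.

**Clamp arm:** the bar stopped at the shut height with about 14 N as the pad met the hub. The arm is level along its length, and the gripper is empty and clear of everything.

**What failed or disagreed:**
- **Missed grasps:** my first two tries at the spacer closed above it. The reported tool height was about 27 mm lower than the fingertips seen in the camera depth, so I worked from measured height after that. The ring was not disturbed.
- **First press on the lever:** I pressed at a poor angle, giving about 25 N at the wrist. That is under the 40 N limit, and I corrected it by following the arc.
- **Depth bias:** camera depth reads about 2 mm low throughout, so the heights agree with nominal only after that correction.
- **Bystanders:** I checked the frame holder and lens box only by eye in the last picture. The clamping fork was not checked separately, and the smaller rings were not rechecked at the end.

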